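# Spot the log dump car at the bunk, tip its deck and stand it back

## Robot

A 6-joint arm with a two-finger parallel gripper is mounted at the origin on the work surface; the furniture and walls round the work are solid. World frame = base frame: x ahead of the robot, y to its left, z up, the work surface at z = 0. Lengths are in m, angles in rad, forces in N, time in s.
With the tool pointing down it reaches from about 0.325 to 0.925 m from the base axis. Payload 3.1 kg.
Tool frame: the origin (TCP) lies at the very end of the fingers, on their centre line; the grasp point (between the pads) lies 19 mm behind it; z points along the fingers, y is the line along which they close (so a half turn about z gives the same grasp; the last joint's range is limited). The gripper opens to 85 mm and grips with 20 to 120 N. Pads are 22 mm wide; open, the fingers measure 114 mm over their backs; the gripper's body (76 mm by 85 mm) begins 54 mm behind the grasp point. The pads swing forward as they close: fully open they stand 13 mm farther back than shut.
Start: joints at [-1.372, 0.217, 1.613, -0, 1.311, -0.112], TCP at [0.191, -0.595, 0.194] pointing down, gripper open.
Joint ranges: [-2.75, 2.75], [-0.78, 2.1], [0.31, 2.55], [-1.13, 4.27], [0.13, 2.63], [-2.58, 2.58]. Speed limits (rad/s): [2.79, 2.79, 3.14, 3.14, 3.14, 3.14].

## Interface

Orientations are given as a unit quaternion [x, y, z, w].
In Python, from cell import bot gives the robot as it stands.
- The arm moves only by the shell command python3 -m creep 'ROWS' [FORCE]. ROWS is a JSON list of rows, 1 to 12 of them, each of 5 numbers: the opening from 0.0 (shut) to 1.0 (fully open), then dx, dy, dz in m, then a turn about the tool's z in rad; each row is the pose to reach, as a shift and turn from the pose commanded when the command began, along the tool's axes at that moment; what a row does not reach only later rows make up. A row lasts 1/10 s, in which the tool goes at most 0.05 m and 0.15 rad, less where a joint would pass 70% of its speed; a pose out of reach is approached as far as the arm can. The fingers move at their own pace and stop on an object; FORCE is the grip in N (left out, the last holds). Time passes only in rows, so rows that do not move let the fingers close. It prints the time, the measured TCP pose, the force, the opening and the grip force at its end.
- bot.observe(): the state, without advancing time (a new reading comes with each control period).
- bot.grab_frame(name): name is "scene" or "top"; returns the picture (420x560x3 uint8, red, green, blue); there is no depth.
- bot.camera_params(name): a dict with "K" (3x3 intrinsics, pixels), "R" (3x3) and "t" (3): a world point X has camera coordinates R X + t. Camera axes: x right, y down, z forward; pixel columns grow to the right and rows downward; lengths in m; the calibration is good to about 2 mm. A picture is of the moment at which its call begins. camera_params takes no time and is no camera call.
- bot.job_done(): hands the job in; it is judged then, once.
The state is a dict: "t": time; "qpos": joint angles; "qd": joint speeds; "joint_efforts": joint torques, N m; "tcp_pos": TCP position; "tool_rot": TCP orientation; "wrist_force": force on the tool from outside, world axes, zero at the start; "ft_torque": the same for the moment, N m; "grip_width": opening from 0.0 (shut) to 1.0 (fully open); "finger_force": force on a finger pad.
Only numpy, scipy, OpenCV 4.12 (cv2) and the standard library are available. Lean on these libraries where they do the work, as an engineer would, in place of code of your own. Each camera call takes 0.05 s, during which the arm holds its last target. There are 200 camera calls.

## Task

Unload the log car on the short siding: push the car along the track until it stands squarely beside the wooden log bunk, then gently push the tall side of its hinged deck over towards the bunk so that all three logs roll into the bunk, and push the empty deck back upright, leaving the car where it stands. Only light pushes with the fingers: do not grip or lift anything, do not touch the logs, and leave everything around as it is.

Things in the scene. Friction and masses are not known exactly. Their poses are not given: they have to be found in the camera images.
- siding: short straight model track, 34x290 mm, fixed. Origin on the board under the middle of the track; y axis along the track (roughly to the robot's left), x axis level across it, away from the robot, towards the side of the bunk. Rail tops 9.5 mm above the board. Red buffer stop 23 mm high at the -y end, low yellow wheel stops at the +y end.
- log_car (a joint): travel of the log car along the siding's y axis in m: 0 (start) in the middle of the siding, range -0.08 to 0.08. The car rolls with about 0.5 N of drag, stops where it is left and cannot leave the track.
- car_mid (a point): middle of the car on the track axis, 17.5 mm above the board. The car has a red upright bulkhead at each end, outer face 62 mm from this point along the track, 28 mm wide, from 14 to 42 mm above the board; push on it with closed fingertips held 15 to 20 mm above the board.
- deck (a joint): tilt of the car's deck in rad: 0 upright, grows as it tips towards the bunk (siding +x), stop at 0.85. Deck 108 mm long, hinged lengthwise on a line 2 mm to the bunk side of the track axis, 22 mm above the board. It rocks over centre at about 0.4: empty, it falls back upright below that and falls to the tipped stop and stays there above it. Takes about 1 N to tip.
- deck_rail (a point): middle of the top edge of the deck's tall red side. Deck upright: this side stands on the robot's side, 108 mm long, outer face 15 mm from the track axis, 27 to 62 mm above the board. Deck tipped: its edge hangs about 20 mm to the bunk side of the track axis, 60 mm up. Fingertips 50 mm above the board can push it over from the robot's side, and push its edge back from above the bunk.
- log_bunk: trough of wooden planks beside the track on its +x side, fixed, 57x144 mm, origin under its middle, 50 mm from the track axis; axes parallel to the siding's. Inside 48x138 mm, floor 4 mm above the board, low track-side wall 10 mm, end boards 26 mm, back wall 37 mm, its posts 44 mm high. Stands 45 to 70 mm along the track from the middle, to the left or right.
- log_0: brown log, 11 mm thick, 94 mm long, 8 to 17 g, loose; origin at its middle, its y axis along it. It lies along the car in the deck at the start (one of the two below).
- log_1: brown log, 11 mm thick, 94 mm long, 8 to 17 g, loose; origin at its middle, its y axis along it. It lies along the car in the deck at the start (one of the two below).
- log_2: brown log, 11 mm thick, 94 mm long, 8 to 17 g, loose; origin at its middle, its y axis along it. It lies along the car in the deck at the start (the one on top).
- tool_shed: red model tool shed with a brown roof, 46x58x38 mm, loose, beside the track at the place where the bunk is not; must not be moved. Origin under its middle.
- pickup_blue: blue model pickup, 22x56x23 mm, loose, parked on the robot's side of the track; must not be moved. Origin under its middle.
- sedan_white: white model sedan, 22x58x21 mm, loose, beyond the left end of the track; must not be moved. Origin under its middle.
- pine_2: dark green model pine on a round foot, 94 mm tall, loose; must not be moved. Origin under its middle.
- paint_jar_2: jar of ochre paint with white cap, 34 mm across, 43 mm tall, loose; must not be moved. Origin under its middle.
- glue_bottle: white squeeze bottle of glue, 43 mm across, 93 mm tall, loose, at the right front; must not be moved. Origin under its middle.

How it is judged:
By the outcome, as a careful person would: the job done as asked, in the order asked, and still so for the second after the job is handed in, with the robot touching nothing.
It also fails if it takes over 58 s, if anything falls off the work surface, if the arm or the gripper's body presses on something with over 40 N, if the wrist force passes 120 N, or if a joint passes its speed limit or range.

## Working session

There is one attempt and no reset: what is moved stays moved. The work goes in short steps, Python scripts to look and compute and a shell command to move; the robot and the scene stay as the last step left them, time stands still between calls to the robot, and variables do not carry over. Pictures are saved under pics/ and viewed, at most 10 in all, crops included, and the job is handed in when it is done.

```bash
mkdir -p pics; ls; python3 - <<'E'
from cell import bot
import cv2,numpy as np
for n in ("top","scene"):
    f=bot.grab_frame(n); cv2.imwrite(f"pics/{n}0.png",f[:,:,::-1])
    p=bot.camera_params(n); print(n,np.round(p["K"],1).tolist(),np.round(p["R"],3).tolist(),np.round(p["t"],3).tolist())
s=bot.observe(); print(s["tcp_pos"],s["tool_rot"],s["t"],s["grip_width"])
E
```

```text
pics
top [[400.2, 0.0, 279.4], [0.0, 400.2, 200.3], [0.0, 0.0, 1.0]] [[-0.004, -1.0, 0.007], [-0.996, 0.003, -0.089], [0.089, -0.007, -0.996]] [-0.163, 0.407, 0.912]
scene [[453.0, 0.0, 271.8], [0.0, 453.0, 206.6], [0.0, 0.0, 1.0]] [[-0.623, -0.782, 0.018], [-0.373, 0.277, -0.885], [0.688, -0.558, -0.465]] [0.153, 0.262, 0.716]
[ 0.19098569 -0.5942331   0.19257837] [ 9.87945327e-01  1.54799255e-01 -5.82223661e-05 -1.10402904e-03] 0.1 1.000436076986836
```

View pics/top0.png

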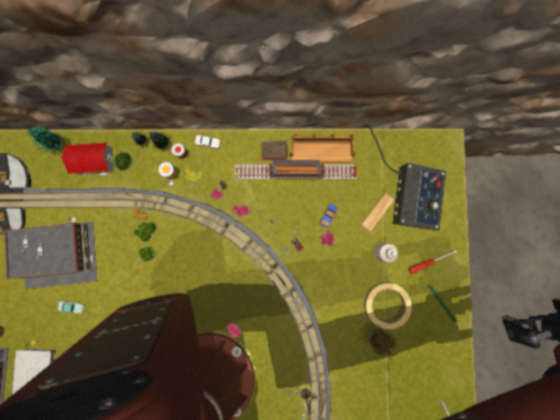

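View pics/scene0.png

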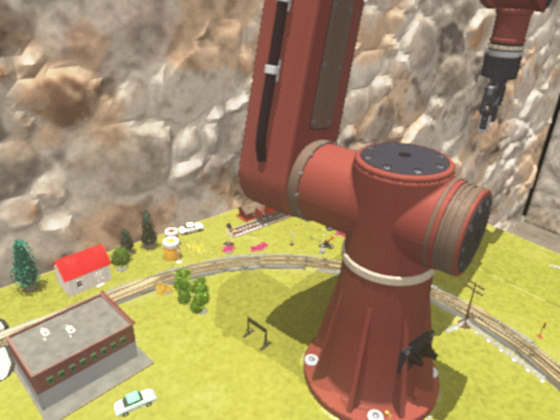

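The top view shows the siding at columns 235–356, row 171, with the car at about column 297. The bunk is to the right (columns 292–352, row 150), the shed is at (274,150), and a rock wall stands behind the board. The scene view is mostly hidden by the arm, so I'll zoom in on the top view.

```bash
cat > h.py <<'E'
from cell import bot
import cv2,numpy as np
def crop(name,out,c0,r0,c1,r1,s,n="top"):
    f=np.ascontiguousarray(bot.grab_frame(n)[r0:r1,c0:c1,::-1])
    cv2.imwrite(f"pics/{out}.png",cv2.resize(f,None,fx=s,fy=s,interpolation=cv2.INTER_CUBIC)); return f
def world(u,v,z,n="top"):
    p=bot.camera_params(n);K,R,t=[np.array(p[k]) for k in "KRt"]
    d=R.T@np.linalg.solve(K,[u,v,1.]);c=-R.T@t
    return c+d*(z-c[2])/d[2]
def pix(X,n="top"):
    p=bot.camera_params(n);q=np.array(p["K"])@(np.array(p["R"])@X+p["t"]);return q[:2]/q[2]
E
python3 - <<'E'
from h import *
crop("top","c1",225,120,365,225,5.7)
for u,v,z in [(235,171,.008),(356,171,.008),(297,171,.04),(274,150,.038),(330,215,.02),(300,128,0)]: print(u,v,world(u,v,z).round(4))
E
```

```text
235 171 [ 0.4775 -0.0599  0.008 ]
356 171 [ 0.4766 -0.3468  0.008 ]
297 171 [ 0.4718 -0.2051  0.04  ]
274 150 [ 0.5212 -0.1526  0.038 ]
330 215 [ 0.3718 -0.2818  0.02  ]
300 128 [ 0.5832 -0.2152  0.    ]
```

View pics/c1.png

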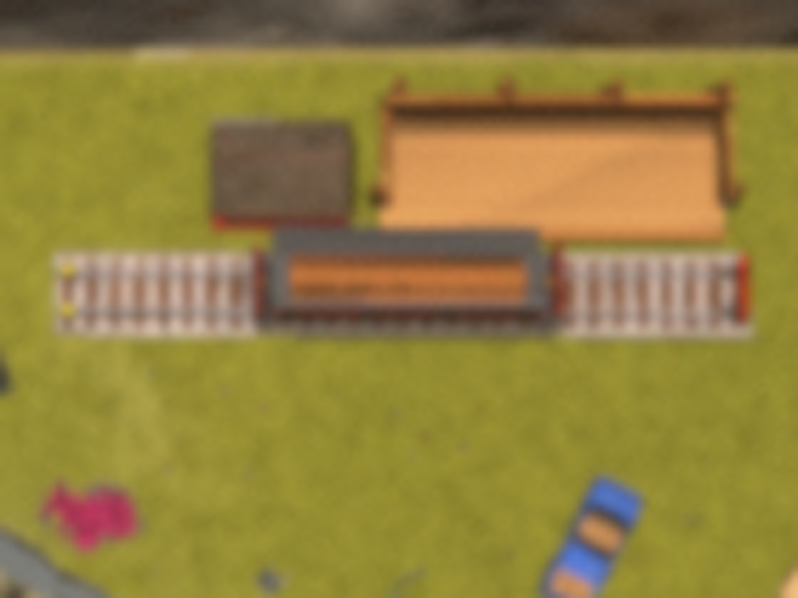

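The 5.7x crop starts at (225,120). In crop pixels the track spans 53–753 with its axis at row ≈294, and the car bulkheads are at 255 and 565. The bunk spans about 375–737, the shed is at 212–350, and the pickup is at (600,540). To get the along-track offset, I'll overlay the modelled outlines.

```bash
python3 - <<'E'
from h import *
W=lambda a,b,z: world(225+(a+.5)/5.7-.5,120+(b+.5)/5.7-.5,z)
l=W(53,294,.004);r=W(753,295.5,.004);print("track",l,r,(l+r)/2,np.linalg.norm(l-r),np.degrees(np.arctan2(l[0]-r[0],l[1]-r[1])))
print("car",W(255,280,.042),W(565,280,.042))
m=(l+r)/2; ty=(l-r);ty[2]=0;ty/=np.linalg.norm(ty);tx=np.array([ty[1],-ty[0],0]);m[2]=0
print("bunk s", [((W(a,b,z)-m)@ty).round(4) for a,b,z in [(375,235,.01),(725,238,.01),(397,95,.037),(727,95,.037)]])
print("m",m,"ty",ty,"tx",tx)
f=cv2.resize(np.ascontiguousarray(bot.grab_frame("top")[120:200,225:365,::-1]),None,fx=5.7,fy=5.7,interpolation=cv2.INTER_CUBIC)
def poly(x0,x1,y0,y1,z,c):
    q=[(pix(m+tx*x+ty*y+[0,0,z])-[225,120]+.5)*5.7 for x,y in[(x0,y0),(x0,y1),(x1,y1),(x1,y0)]]
    cv2.polylines(f,[np.int32(q)],True,c,1)
poly(-.017,.017,-.145,.145,.004,(255,255,255))
poly(-.014,.014,-.062,.062,.042,(0,255,255))
b=-.063
poly(.0215,.0785,b-.072,b+.072,.01,(255,0,0)); poly(.074,.0785,b-.072,b+.072,.037,(255,0,255))
cv2.imwrite("pics/ov.png",f)
E
```

```text
track [ 0.4777292  -0.05685372  0.004     ] [ 0.47622483 -0.34919833  0.004     ] [ 0.47697701 -0.20302602  0.004     ] 0.2923484786651242 0.29483385352282765
car [ 0.47695512 -0.14178056  0.042     ] [ 0.47659017 -0.26610505  0.042     ]
bunk s [np.float64(0.012), np.float64(-0.1337), np.float64(0.0039), np.float64(-0.1302)]
m [ 0.47697701 -0.20302602  0.        ] ty [0.0051458  0.99998676 0.        ] tx [ 0.99998676 -0.0051458   0.        ]
```

View pics/ov.png

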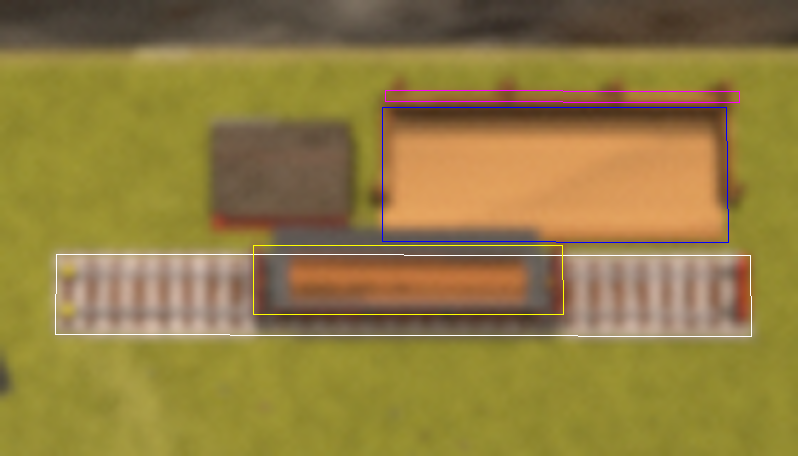

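The track and car outlines match. The car middle is at about (0.477,-0.203), and the bunk centre is about 61 mm towards -y from it, so the target car middle is y≈-0.264. Next I'll approach with the fingers shut.

```bash
cat >> h.py <<'E'
from scipy.spatial.transform import Rotation as Ro
def d(x,y,z):
    s=bot.observe();R=Ro.from_quat(s["tool_rot"]).as_matrix()
    print("t",s["t"],"tcp",s["tcp_pos"].round(4),"d",(R.T@(np.array([x,y,z])-s["tcp_pos"])).round(4),"turn",round(float(np.arctan2(R[1,0],R[0,0])),4),"F",s["wrist_force"].round(2))
E
python3 - <<'E'
from h import *
d(.473,-.105,.12)
E
```

```text
t 0.2 tcp [ 0.1911 -0.5945  0.193 ] d [ 0.4181 -0.3797  0.0736] turn 0.3108 F [ 1.27 -1.33 -0.83]
```

```bash
python3 -m creep '[[0,0.035,-0.032,0,0.03],[0,0.07,-0.063,0,0.06],[0,0.105,-0.095,0,0.09],[0,0.14,-0.127,0,0.12],[0,0.174,-0.158,0,0.15],[0,0.209,-0.19,0,0.18],[0,0.244,-0.222,0,0.21],[0,0.279,-0.253,0,0.24],[0,0.314,-0.285,0,0.27],[0,0.349,-0.317,0.02,0.311],[0,0.383,-0.348,0.045,0.311],[0,0.418,-0.38,0.07,0.311]]'; python3 -m creep '[[0,0,0,0,0],[0,0,0,0,0]]'; python3 - <<'E'
from h import *
d(.473,-.105,.0175)
crop("top","c2",225,100,365,205,5.7)
E
```

```text
t: 1.4
tcp_pos: [0.4707, -0.1095, 0.1271]
tool_rot: [1.0, -0.0, 0.001, 0.0]
wrist_force: [1.1, -0.8, 0.3]
grip_width: -0.0
finger_force: 0.0
t: 1.6
tcp_pos: [0.4691, -0.11, 0.1264]
tool_rot: [1.0, 0.001, -0.001, -0.0]
wrist_force: [0.3, -0.1, -0.7]
grip_width: 0.0
finger_force: 0.0
t 1.6 tcp [ 0.4691 -0.11    0.1264] d [ 0.0041 -0.005   0.1089] turn 0.0027 F [ 0.25 -0.09 -0.73]
```

View pics/c2.png

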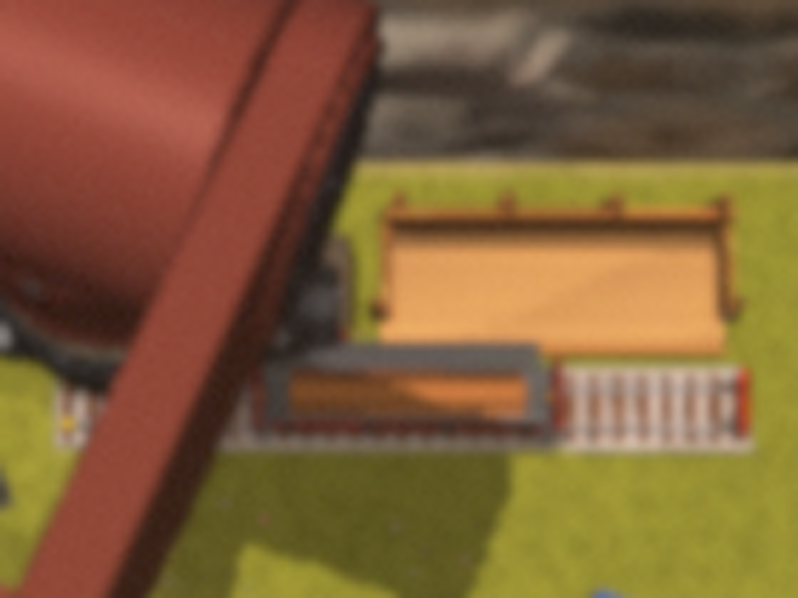

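The arm hides the tool from the top camera. The car, bunk and shed have not moved. I'll lower the tool beside the bulkhead.

```bash
python3 -m creep '[[0,0.004,0,0.03,0],[0,0.004,0,0.06,0],[0,0.004,0,0.09,0],[0,0.004,0,0.1,0],[0,0.004,0,0.108,0],[0,0.004,0,0.108,0],[0,0.004,0,0.108,0]]'; python3 -c "
from h import *
d(.473,-.1875,.0175)"
```

```text
t: 2.35
tcp_pos: [0.475, -0.1121, 0.0207]
tool_rot: [1.0, -0.0, 0.001, 0.001]
wrist_force: [0.1, 0.1, -0.3]
grip_width: 0.0
finger_force: 0.0
t 2.35 tcp [ 0.475  -0.1121  0.0207] d [-0.0019  0.0754  0.0033] turn -0.0008 F [ 0.14  0.13 -0.32]
```

```bash
python3 -m creep '[[0,-0.001,0.005,0.002,0],[0,-0.001,0.01,0.002,0],[0,-0.001,0.015,0.002,0],[0,-0.001,0.019,0.002,0],[0,-0.001,0.023,0.002,0],[0,-0.001,0.027,0.002,0],[0,-0.001,0.031,0.002,0],[0,-0.001,0.035,0.002,0],[0,-0.001,0.039,0.002,0],[0,-0.001,0.043,0.002,0],[0,-0.001,0.046,0.002,0],[0,-0.001,0.046,0.002,0]]'; python3 - <<'E'
from h import *
d(.473,-.1875,.0175)
crop("top","c3",225,120,365,200,5.7)
E
```

```text
t: 3.55
tcp_pos: [0.4728, -0.1577, 0.0173]
tool_rot: [1.0, -0.0, 0.0, 0.0]
wrist_force: [0.9, 0.8, 0.2]
grip_width: -0.001
finger_force: 0.3
t 3.55 tcp [ 0.4728 -0.1577  0.0173] d [ 0.0003  0.0298 -0.0002] turn -0.0006 F [0.88 0.85 0.22]
```

View pics/c3.png

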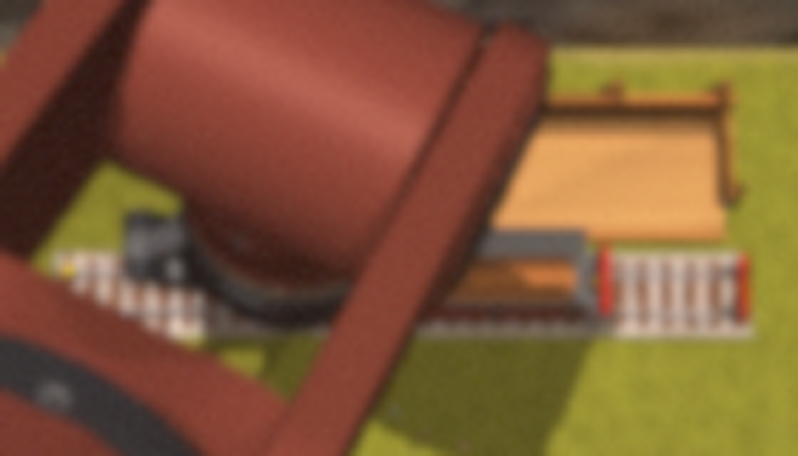

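The car moved: its right bulkhead is now at crop columns 600–612, against 555–565 before. The rest of the car is behind the arm. I'll measure the bulkhead's red columns to subpixel accuracy before and after.

```bash
cat >> h.py <<'E'
def redcol(f,c0,c1,r0=167,r1=174):
    g=f[r0:r1,c0:c1].astype(float); w=np.clip(g[...,0]-1.6*g[...,1]-0,0,None).sum(0)
    return w.round(0), (w*np.arange(c0,c1)).sum()/w.sum()
E
python3 - <<'E'
from h import *
a=cv2.imread("pics/top0.png")[:,:,::-1]; b=bot.grab_frame("top")
print(redcol(a,320,330),redcol(b,326,337))
u=redcol(a,320,330)[1];v=redcol(b,326,337)[1]
print(world(u,170,.035),world(v,170,.035))
E
```

```text
(array([ 0.,  0., 62., 61.,  0.,  0.,  0.,  0.,  0.,  0.]), np.float64(322.49592169657427)) (array([  0.,   0.,   0.,   0., 345., 488., 135.,   0.,   0.,   0.,   0.]), np.float64(330.7837223714109))
[ 0.47477732 -0.26410096  0.035     ] [ 0.47472079 -0.28320782  0.035     ]
```

```bash
python3 -m creep '[[0,0,0.004,0,0],[0,0,0.008,0,0],[0,0,0.012,0,0],[0,0,0.016,0,0],[0,0,0.02,0,0],[0,0,0.024,0,0],[0,0,0.028,0,0],[0,0,0.031,0,0],[0,0,0.034,0,0],[0,0,0.036,0,0],[0,0,0.038,0,0],[0,0,0.038,0,0]]'; python3 - <<'E'
from h import *
d(.473,-.1995,.0175)
b=crop("top","c4",225,120,365,200,5.7)
f=bot.grab_frame("top"); w,v=redcol(f,337,354); print(w,v,world(v,170,.035))
E
```

```text
t: 4.85
tcp_pos: [0.4726, -0.1954, 0.0173]
tool_rot: [1.0, -0.0, -0.0, 0.0]
wrist_force: [0.2, 0.7, 0.6]
grip_width: -0.002
finger_force: 0.3
t 4.85 tcp [ 0.4726 -0.1954  0.0173] d [ 0.0004  0.0041 -0.0002] turn -0.0002 F [0.17 0.72 0.57]
[ 26.  22.  22.  14.   0.   0.   0.   0.   0. 148. 189.   0.   0.   0.
   0.   0.   0.] 344.8982489351632 [ 0.47462449 -0.31576048  0.035     ]
```

View pics/c4.png

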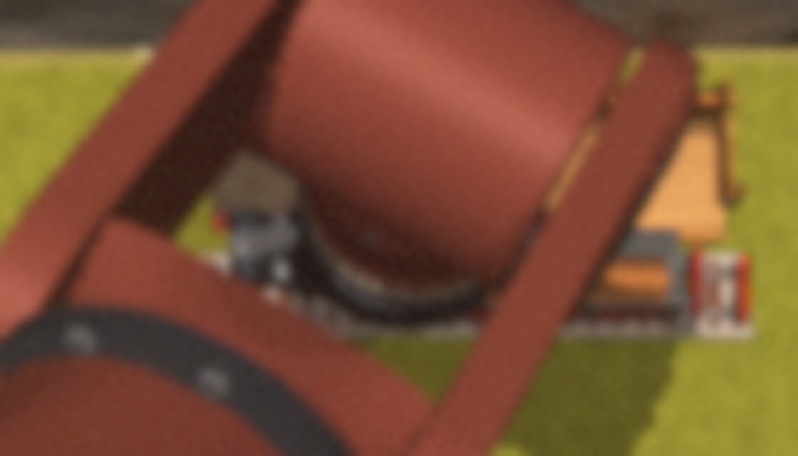

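The right bulkhead is now at crop columns 695–706, so the car is at about -0.056. I'll push 3 mm more, back off and look with the car in the clear.

```bash
python3 -m creep '[[0,0,0.001,0,0],[0,0,0.002,0,0],[0,0,0.003,0,0],[0,0,0.003,0,0],[0,0,-0.01,0,0],[0,0,-0.04,0,0],[0,0,-0.08,-0.02,0],[0,0,-0.1,-0.06,0],[0,0,-0.1,-0.1,0],[0,0,-0.1,-0.11,0],[0,0,-0.1,-0.11,0]]'; python3 - <<'E'
from h import *
import h
m=np.array([.476977,-.203026,0]);ty=np.array([.0051458,.99998676,0]);tx=np.array([ty[1],-ty[0],0])
d(.38,-.264,.12)
raw=np.mean([bot.grab_frame("top").astype(float) for _ in range(3)],0)[120:200,225:365,::-1].astype(np.uint8)
cv2.imwrite("pics/raw5.png",raw)
f=cv2.resize(np.ascontiguousarray(raw),None,fx=5.7,fy=5.7,interpolation=cv2.INTER_CUBIC)
def poly(x0,x1,y0,y1,z,c):
    q=[(pix(m+tx*x+ty*y+[0,0,z])-[225,120]+.5)*5.7 for x,y in[(x0,y0),(x0,y1),(x1,y1),(x1,y0)]]
    cv2.polylines(f,[np.int32(q)],True,c,1)
b=-.061
poly(-.014,.014,b-.062,b+.062,.042,(0,255,255))
poly(.0215,.024,b-.072,b+.072,.01,(255,0,0)); poly(.0265,.0785,b-.072,b+.072,.026,(255,0,255));poly(.0265,.0745,b-.069,b+.069,.004,(255,255,0))
cv2.imwrite("pics/ov2.png",f)
E
```

```text
t: 6.05
tcp_pos: [0.4743, -0.0951, 0.1296]
tool_rot: [1.0, 0.0, 0.002, 0.001]
wrist_force: [0.2, 0.0, -0.3]
grip_width: -0.002
finger_force: 0.0
t 6.05 tcp [ 0.4743 -0.0951  0.1296] d [-0.0945  0.1688  0.0094] turn 0.0005 F [ 0.19  0.02 -0.29]
```

View pics/ov2.png

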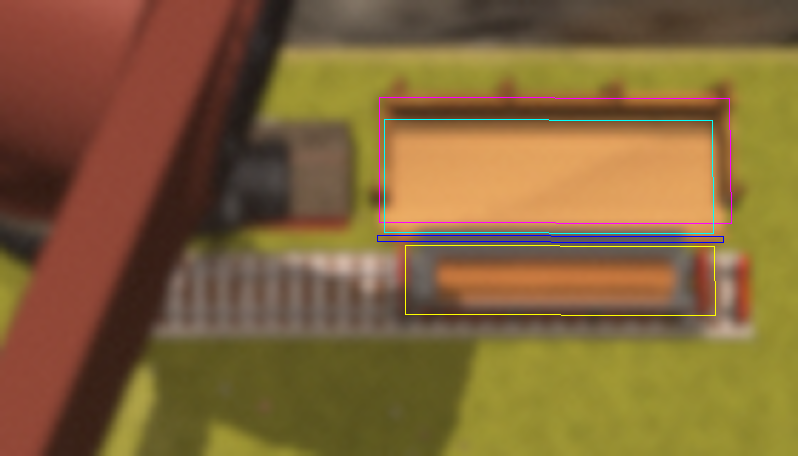

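The bunk outline at -0.061 matches: front wall 378–725, end posts 375 and 738. The car bulkheads are at 401–711 against 405–715 in the model, so the car is within about 2 mm of square. Next I'll move to the robot's side of the deck, with the tip 50 mm up.

```bash
python3 -m creep '[[0,-0.03,0.03,0,0],[0,-0.05,0.07,0,0],[0,-0.052,0.11,0,0],[0,-0.052,0.15,0,0],[0,-0.052,0.167,0.02,0],[0,-0.052,0.167,0.055,0],[0,-0.052,0.167,0.077,0],[0,-0.052,0.167,0.08,0],[0,-0.052,0.167,0.08,0],[0,-0.052,0.167,0.08,0]]'; python3 -c "
from h import *
d(.451,-.2625,.05)"
```

```text
t: 7.2
tcp_pos: [0.421, -0.2624, 0.0477]
tool_rot: [1.0, -0.0, 0.0, 0.0]
wrist_force: [-1.0, 0.4, 1.0]
grip_width: -0.001
finger_force: 0.0
t 7.2 tcp [ 0.421  -0.2624  0.0477] d [ 0.03    0.0001 -0.0023] turn -0.0002 F [-0.98  0.44  0.96]
```

```bash
python3 -m creep '[[0,0.006,0,-0.002,0],[0,0.012,0,-0.002,0],[0,0.018,0,-0.002,0],[0,0.022,0,-0.002,0],[0,0.025,0,-0.002,0],[0,0.027,0,-0.002,0],[0,0.029,0,-0.002,0],[0,0.031,0,-0.002,0],[0,0.033,0,-0.002,0],[0,0.035,0,-0.002,0],[0,0.037,0,-0.002,0],[0,0.039,0,-0.002,0]]'; python3 -c "
from h import *
d(.468,-.2625,.05)"
```

```text
t: 8.4
tcp_pos: [0.4598, -0.2621, 0.0493]
tool_rot: [1.0, -0.0, -0.0, -0.0]
wrist_force: [0.7, -0.3, 0.1]
grip_width: 0.004
finger_force: 0.0
t 8.4 tcp [ 0.4598 -0.2621  0.0493] d [ 0.0082  0.0004 -0.0007] turn -0.0002 F [ 0.67 -0.33  0.05]
```

```bash
python3 -m creep '[[0,0.0015,0,0,0],[0,0.003,0,0,0],[0,0.0045,0,0,0],[0,0.006,0,0,0],[0,0.0075,0,0,0],[0,0.009,0,0,0],[0,0.01,0,0,0],[0,0.011,0,0,0]]'; python3 - <<'E'
from h import *
F=[]
for _ in range(4): crop("top","c6",225,120,365,200,5.7); F.append(bot.observe()["wrist_force"])
print(np.mean(F,0)); d(.474,-.2625,.05)
E
```

```text
t: 9.2
tcp_pos: [0.4707, -0.2621, 0.0493]
tool_rot: [1.0, -0.0, 0.0, -0.0]
wrist_force: [-0.5, 0.5, 0.1]
grip_width: 0.003
finger_force: 0.0
[ 0.03900534  0.29034989 -0.00081981]
t 9.4 tcp [ 0.4706 -0.2621  0.0493] d [ 0.0034  0.0004 -0.0007] turn -0.0002 F [0.19 0.74 0.05]
```

View pics/c6.png

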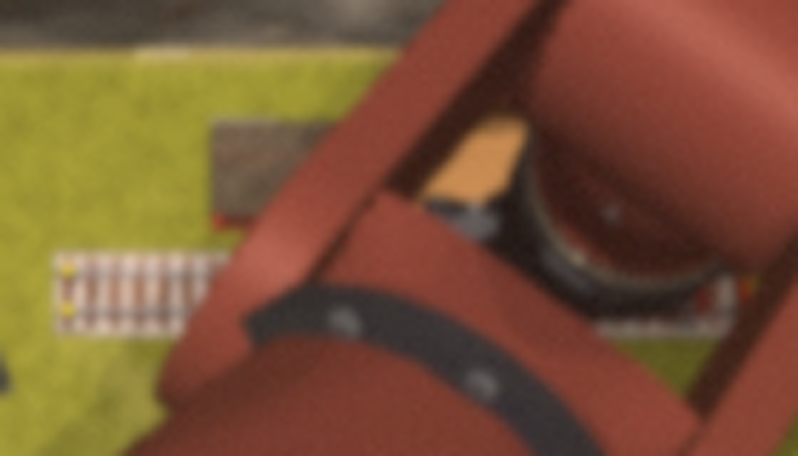

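The view is blocked by the arm and there is no contact force, so the deck has probably gone over. I'll back off to look.

```bash
python3 -m creep '[[0,-0.01,0,0,0],[0,-0.03,0,0,0],[0,-0.05,0,-0.01,0],[0,-0.05,0,-0.05,0],[0,-0.05,0,-0.085,0],[0,-0.05,-0.04,-0.085,0],[0,-0.05,-0.08,-0.085,0],[0,-0.05,-0.12,-0.085,0],[0,-0.05,-0.155,-0.085,0],[0,-0.03,-0.165,-0.085,0],[0,0,-0.165,-0.085,0],[0,0,-0.165,-0.085,0]]'; python3 - <<'E'
from h import *
a=cv2.imread("pics/raw5.png"); b=crop("top","c7",225,120,365,200,5.7)
x=np.vstack([a[5:60,60:135],b[5:60,60:135]]); cv2.imwrite("pics/cmp.png",cv2.resize(x,None,fx=5.4,fy=5.4,interpolation=cv2.INTER_CUBIC))
d(.52,-.2625,.13)
E
```

```text
t: 10.6
tcp_pos: [0.4729, -0.097, 0.1348]
tool_rot: [1.0, 0.001, 0.001, 0.0]
wrist_force: [-0.5, -0.3, 0.1]
grip_width: -0.002
finger_force: 0.0
t 10.65 tcp [ 0.471  -0.097   0.1343] d [0.0488 0.1655 0.0044] turn 0.0011 F [-0.57  0.2   0.16]
```

View pics/cmp.png

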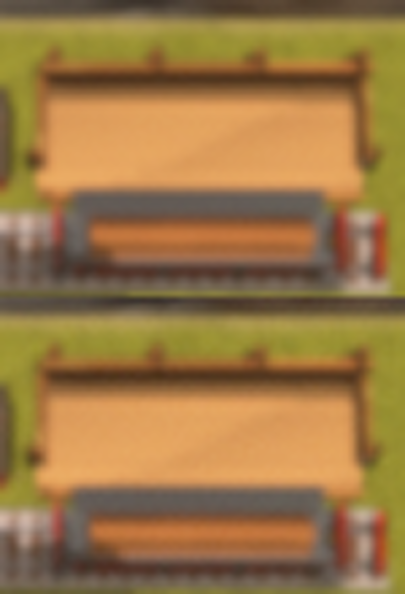

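The upper half of the picture is before the push and the lower half after. They look identical: deck still upright (dark band at rows 190–217 against 488–515), bunk empty, nothing else moved. The push was too short, so the fingertip must be narrower than I assumed. I've used all my views, so from here I'll measure numerically. I'll repeat the push and take it further.

```bash
python3 -m creep '[[0,-0.03,0.03,0,0],[0,-0.05,0.07,0,0],[0,-0.05,0.11,0,0],[0,-0.05,0.15,0,0],[0,-0.05,0.165,0.02,0],[0,-0.05,0.165,0.055,0],[0,-0.05,0.165,0.077,0],[0,-0.05,0.165,0.084,0],[0,-0.05,0.165,0.084,0],[0,-0.04,0.165,0.084,0],[0,-0.03,0.165,0.084,0],[0,-0.02,0.165,0.084,0]]'
python3 -m creep '[[0,0.003,0,0,0],[0,0.006,0,0,0],[0,0.009,0,0,0],[0,0.012,0,0,0],[0,0.014,0,0,0],[0,0.016,0,0,0],[0,0.018,0,0,0],[0,0.02,0,0,0]]'
python3 - <<'E'
from h import *
F=[]
for _ in range(4): bot.grab_frame("top"); s=bot.observe(); F.append(np.r_[s["wrist_force"],s["ft_torque"]])
print(np.mean(F,0).round(3)); d(.479,-.2625,.05)
E
```

```text
t: 11.85
tcp_pos: [0.453, -0.263, 0.052]
tool_rot: [1.0, 0.0, 0.001, 0.001]
wrist_force: [0.8, -0.0, -0.1]
grip_width: 0.002
finger_force: 0.0
t: 12.65
tcp_pos: [0.4707, -0.2622, 0.0502]
tool_rot: [1.0, -0.0, -0.0, -0.0]
wrist_force: [-0.1, 0.3, -0.5]
grip_width: 0.002
finger_force: 0.0
[ 0.382 -0.264  0.242  0.006 -0.012  0.011]
t 12.85 tcp [ 0.4706 -0.2621  0.0503] d [0.0084 0.0004 0.0003] turn -0.0002 F [-0.24 -0.17 -0.25]
```

```bash
python3 -m creep '[[0,0.0015,0,0,0],[0,0.003,0,0,0],[0,0.0045,0,0,0],[0,0.006,0,0,0]]'
python3 -m creep '[[0,0.0015,0,0,0],[0,0.003,0,0,0],[0,0.0045,0,0,0],[0,0.006,0,0,0],[0,0.0075,0,0,0]]'
python3 - <<'E'
from h import *
F=[]
for _ in range(4): bot.grab_frame("top"); s=bot.observe(); F.append(np.r_[s["wrist_force"],s["ft_torque"]])
print(np.mean(F,0).round(3)); d(.479,-.2625,.05)
f=bot.grab_frame("top")[140:166,296:320].astype(int)
print(f[:,::6].tolist())
E
```

```text
t: 13.25
tcp_pos: [0.4768, -0.2622, 0.0503]
tool_rot: [1.0, -0.0, 0.0, -0.0]
wrist_force: [-0.5, -0.1, 0.4]
grip_width: 0.001
finger_force: 0.0
t: 13.75
tcp_pos: [0.4843, -0.2621, 0.0503]
tool_rot: [1.0, -0.0, -0.0, -0.0]
wrist_force: [-0.1, 0.6, 0.5]
grip_width: -0.004
finger_force: 0.0
[ 0.209 -0.014  0.196  0.009 -0.01  -0.002]
t 13.95 tcp [ 0.4841 -0.2621  0.0502] d [-0.0051  0.0004  0.0002] turn -0.0002 F [0.56 0.21 0.39]
[[[57, 32, 20], [70, 41, 28], [79, 52, 31], [63, 41, 26]], [[55, 31, 22], [88, 58, 36], [102, 69, 39], [75, 51, 33]], [[57, 30, 21], [119, 79, 46], [132, 91, 52], [83, 57, 38]], [[69, 36, 27], [155, 108, 64], [162, 113, 65], [87, 62, 40]], [[94, 46, 36], [182, 127, 75], [187, 130, 75], [87, 59, 38]], [[122, 60, 46], [188, 131, 78], [196, 137, 81], [77, 53, 36]], [[140, 68, 53], [171, 120, 74], [192, 134, 80], [56, 40, 29]], [[147, 72, 58], [140, 96, 64], [173, 123, 79], [35, 22, 21]], [[146, 70, 56], [121, 73, 57], [140, 106, 82], [36, 25, 22]], [[145, 68, 55], [129, 66, 53], [115, 98, 89], [35, 26, 23]], [[146, 71, 56], [139, 69, 56], [105, 91, 89], [36, 27, 2
[... 221 characters left out ...]
29, 64, 50], [45, 29, 24]], [[144, 70, 55], [138, 68, 53], [131, 63, 50], [66, 36, 30]], [[143, 69, 54], [139, 68, 55], [132, 64, 51], [90, 46, 38]], [[142, 71, 55], [136, 65, 52], [131, 63, 52], [106, 52, 41]], [[141, 67, 53], [135, 65, 51], [133, 64, 52], [117, 58, 48]], [[135, 67, 51], [134, 65, 52], [132, 63, 51], [118, 57, 46]], [[121, 62, 50], [135, 64, 52], [132, 65, 52], [119, 58, 46]], [[99, 56, 50], [134, 64, 50], [131, 63, 52], [119, 58, 45]], [[75, 56, 53], [127, 62, 52], [133, 65, 53], [120, 59, 47]], [[61, 52, 52], [108, 58, 50], [132, 63, 51], [118, 56, 42]], [[55, 49, 50], [85, 58, 55], [132, 65, 53], [122, 58, 47]], [[58, 50, 51], [66, 55, 55], [123, 64, 53], [122, 58, 46]]]
```

```bash
python3 -m creep '[[0,-0.01,0,0,0],[0,-0.03,0,0,0],[0,-0.06,0,-0.01,0],[0,-0.064,0,-0.05,0],[0,-0.064,0,-0.085,0],[0,-0.064,-0.04,-0.085,0],[0,-0.064,-0.08,-0.085,0],[0,-0.064,-0.12,-0.085,0],[0,-0.064,-0.155,-0.085,0],[0,-0.045,-0.165,-0.085,0],[0,-0.015,-0.165,-0.085,0],[0,-0.015,-0.165,-0.085,0]]'; cat >> h.py <<'E'
def prof(b,a=None):
    # mean colour per row over middle columns of the car/bunk, now vs before
    a=cv2.imread("pics/raw5.png") if a is None else a
    for r in range(12,62,2): print(120+r,a[r:r+2,80:112,::-1].mean((0,1)).round(0).astype(int),b[r:r+2,80:112,::-1].mean((0,1)).round(0).astype(int))
E
python3 - <<'E'
from h import *
b=crop("top","c8",225,120,365,200,5.7); cv2.imwrite("pics/raw8.png",b); prof(b); d(.52,-.2625,.13)
E
```

```text
t: 15.2
tcp_pos: [0.4713, -0.097, 0.1358]
tool_rot: [1.0, 0.001, 0.001, 0.0]
wrist_force: [-0.3, 0.2, -0.3]
grip_width: 0.002
finger_force: 0.0
132 [153 143  51] [153 143  51]
134 [148 130  48] [148 130  49]
136 [150 105  48] [150 105  48]
138 [97 62 33] [98 62 33]
140 [111  76  44] [111  76  44]
142 [174 121  70] [174 121  70]
144 [223 158  92] [223 158  92]
146 [225 161  93] [226 161  94]
148 [224 160  93] [225 160  93]
150 [225 160  94] [225 161  94]
152 [226 161  94] [226 162  94]
154 [225 161  94] [226 161  94]
156 [227 163  95] [228 163  96]
158 [211 151  93] [212 151  93]
160 [124 102  85] [125 102  85]
162 [100  91  85] [100  92  85]
164 [109  83  67] [110  83  67]
166 [162  99  54] [162  99  55]
168 [193 116  61] [193 117  62]
170 [166 103  58] [166 103  58]
172 [146 102  77] [146 102  76]
174 [88 62 51] [89 62 51]
176 [101  83  69] [101  83  69]
178 [121 109  69] [121 109  70]
180 [142 134  48] [140 132  47]
t 15.25 tcp [ 0.4695 -0.097   0.1353] d [0.0503 0.1655 0.0053] turn 0.0011 F [-0.67 -0.58  0.82]
```

The pictures before and after match to within one grey level, and no force was felt. The fingertips must have passed over the deck, so the true tip is higher than I took it to be. I'll try again 12 mm lower, in small steps, reading the force each time.

```bash
python3 -m creep '[[0,-0.03,0.03,0,0],[0,-0.05,0.07,0,0],[0,-0.05,0.11,0,0],[0,-0.05,0.15,0,0],[0,-0.05,0.165,0.02,0],[0,-0.05,0.165,0.055,0],[0,-0.05,0.165,0.085,0],[0,-0.05,0.165,0.097,0],[0,-0.05,0.165,0.097,0],[0,-0.05,0.165,0.097,0]]'
python3 - <<'E'
from h import *
import time
F=[]
for _ in range(2): bot.grab_frame("top"); s=bot.observe(); F.append(np.r_[s["wrist_force"],s["ft_torque"]])
print(np.mean(F,0).round(3)); d(.45,-.2625,.038)
f=bot.grab_frame("scene"); cv2.imwrite("pics/sc9.png",f[:,:,::-1])
for X in [(.477,-.263,.06),(.477,-.2,.04),(.42,-.2625,.04),(.42,-.2625,.1)]: print(X,pix(np.array(X),"scene"),pix(np.array(X)))
for k in [(.42,-.2625,z) for z in (.03,.045,.06,.08,.1,.13)]:
    u,v=pix(np.array(k),"scene").round().astype(int); print(k[2],u,v,f[v,u-6:u+7:2].tolist() if 0<=v<420 and 6<u<553 else None)
E
```

```text
t: 16.25
tcp_pos: [0.4193, -0.2625, 0.0392]
tool_rot: [1.0, -0.0, 0.0, 0.0]
wrist_force: [0.7, 0.3, 1.0]
grip_width: 0.002
finger_force: 0.0
[ 0.095 -0.344  0.48   0.003  0.    -0.038]
t 16.35 tcp [ 0.4205 -0.2632  0.0402] d [ 0.0295 -0.0007  0.0023] turn 0.0 F [ 0.24 -0.29  0.32]
(0.477, -0.263, 0.06) [296.15474538 190.02948683] [323.26510812 167.19010636]
(0.477, -0.2, 0.04) [276.94019541 203.66549369] [294.7653818  168.76345753]
(0.42, -0.2625, 0.04) [310.7021275  205.23217274] [322.37296517 193.4245352 ]
(0.42, -0.2625, 0.1) [312.11752338 183.42308891] [325.58180867 190.44318725]
0.03 310 209 [[151, 123, 109], [146, 120, 104], [155, 96, 83], [179, 101, 87], [180, 102, 87], [179, 100, 85], [177, 98, 86]]
0.045 311 203 [[161, 136, 121], [150, 142, 141], [156, 116, 111], [195, 109, 93], [198, 112, 95], [198, 112, 97], [194, 109, 93]]
0.06 311 198 [[171, 143, 121], [164, 129, 107], [196, 115, 99], [206, 114, 99], [205, 112, 98], [201, 111, 96], [201, 109, 94]]
0.08 312 191 [[184, 152, 131], [193, 128, 111], [220, 121, 105], [221, 123, 106], [221, 123, 106], [221, 123, 107], [221, 121, 106]]
0.1 312 183 [[210, 178, 152], [205, 140, 121], [234, 140, 122], [238, 145, 127], [237, 147, 125], [238, 145, 125], [238, 145, 126]]
0.13 313 172 [[148, 118, 101], [174, 102, 87], [226, 121, 105], [231, 130, 110], [230, 128, 109], [230, 127, 109], [231, 129, 111]]
```

```bash
python3 -m creep '[[0,0.01,0,0,0],[0,0.02,0,0,0],[0,0.025,0,0,0],[0,0.028,0,0,0],[0,0.031,0,0,0]]' | grep -v rot
python3 -m creep '[[0,0.0015,0,0,0],[0,0.003,0,0,0],[0,0.0045,0,0,0]]'| grep -E "tcp|wrist|finger"
python3 -m creep '[[0,0.0015,0,0,0],[0,0.003,0,0,0],[0,0.0045,0,0,0]]'| grep -E "tcp|wrist|finger"
python3 -m creep '[[0,0.0015,0,0,0],[0,0.003,0,0,0],[0,0.0045,0,0,0]]'| grep -E "tcp|wrist|finger"
python3 - <<'E'
from h import *
F=[]
for _ in range(4): bot.grab_frame("top"); s=bot.observe(); F.append(np.r_[s["wrist_force"],s["ft_torque"]])
print(np.mean(F,0).round(3)); d(.479,-.2625,.04)
E
```

```text
t: 16.9
tcp_pos: [0.4505, -0.262, 0.0381]
wrist_force: [0.4, 0.6, 0.9]
grip_width: -0.001
finger_force: 0.0
tcp_pos: [0.4545, -0.2621, 0.0381]
wrist_force: [0.8, 0.0, 0.7]
finger_force: 0.0
tcp_pos: [0.4592, -0.2621, 0.0383]
wrist_force: [1.4, -0.9, -1.2]
finger_force: 0.0
tcp_pos: [0.4638, -0.2622, 0.0383]
wrist_force: [0.4, 0.5, -0.3]
finger_force: 0.0
[-0.061  0.207  0.242 -0.022  0.005  0.002]
t 18.0 tcp [ 0.4636 -0.2621  0.0382] d [ 0.0154  0.0004 -0.0018] turn -0.0001 F [0.33 0.11 0.66]
```

```bash
cat > w.py <<'E'
from h import *
F=[]
for _ in range(5): bot.grab_frame("top"); s=bot.observe(); F.append(np.r_[s["wrist_force"],s["ft_torque"],s["joint_efforts"]])
print("mean",np.mean(F,0).round(3)); d(.479,-.2625,.04)
E
python3 -m creep '[[0,0.0015,0,0,0],[0,0.003,0,0,0],[0,0.0045,0,0,0],[0,0.006,0,0,0]]'| grep -E "tcp|wrist|finger"; python3 w.py
python3 -m creep '[[0,0.0015,0,0,0],[0,0.003,0,0,0],[0,0.0045,0,0,0],[0,0.006,0,0,0],[0,0.0075,0,0,0]]'| grep -E "tcp|wrist|finger"; python3 w.py
```

```text
tcp_pos: [0.4698, -0.2622, 0.0383]
wrist_force: [0.1, 0.8, 0.2]
finger_force: 0.0
mean [-7.6000e-02  8.9000e-02 -1.0000e-01 -2.0000e-03  5.0000e-03 -1.0000e-03
  3.0000e-03 -3.4685e+01 -2.5100e+01 -2.0000e-03  1.0000e-02  2.0000e-03]
t 18.65 tcp [ 0.4696 -0.2621  0.0382] d [ 0.0094  0.0004 -0.0018] turn -0.0001 F [-0.44  0.42  0.44]
tcp_pos: [0.4773, -0.2622, 0.0383]
wrist_force: [0.2, 0.4, -0.2]
finger_force: 0.0
mean [ 2.3600e-01 -2.4200e-01  5.0000e-01  2.5000e-02 -3.0000e-03  2.0000e-03
  5.0000e-03 -3.5271e+01 -2.5164e+01 -2.0000e-03  1.0000e-02  2.0000e-03]
t 19.4 tcp [ 0.4771 -0.2621  0.0382] d [ 0.0019  0.0004 -0.0018] turn -0.0002 F [-0.33 -0.03  0.2 ]
```

```bash
python3 -m creep '[[0,-0.01,0,0,0],[0,-0.03,0,0,0],[0,-0.055,0,-0.01,0],[0,-0.057,0,-0.05,0],[0,-0.057,0,-0.085,0],[0,-0.057,-0.04,-0.097,0],[0,-0.057,-0.08,-0.097,0],[0,-0.057,-0.12,-0.097,0],[0,-0.057,-0.155,-0.097,0],[0,-0.04,-0.165,-0.097,0],[0,-0.007,-0.165,-0.097,0],[0,-0.007,-0.165,-0.097,0]]' | grep tcp
python3 - <<'E'
from h import *
b=crop("top","c9",225,120,365,200,5.7); cv2.imwrite("pics/raw9.png",b); prof(b); d(.52,-.2625,.13)
E
```

```text
tcp_pos: [0.4725, -0.0971, 0.1357]
132 [153 143  51] [154 143  52]
134 [148 130  48] [149 130  48]
136 [150 105  48] [150 105  48]
138 [97 62 33] [97 62 33]
140 [111  76  44] [111  77  44]
142 [174 121  70] [174 121  71]
144 [223 158  92] [223 158  92]
146 [225 161  93] [226 161  94]
148 [224 160  93] [225 160  93]
150 [225 160  94] [225 161  94]
152 [226 161  94] [226 162  95]
154 [225 161  94] [226 161  94]
156 [227 163  95] [228 163  96]
158 [211 151  93] [212 151  93]
160 [124 102  85] [125 103  85]
162 [100  91  85] [100  92  86]
164 [109  83  67] [110  83  67]
166 [162  99  54] [162  99  55]
168 [193 116  61] [193 117  62]
170 [166 103  58] [165 102  58]
172 [146 102  77] [145 101  75]
174 [88 62 51] [88 62 50]
176 [101  83  69] [101  83  69]
178 [121 109  69] [120 109  69]
180 [142 134  48] [140 132  47]
t 20.65 tcp [ 0.4706 -0.097   0.1352] d [0.0493 0.1655 0.0053] turn 0.0011 F [-0.52  0.25  0.3 ]
```

There is still no change. I need to check where the fingers really are, so I'll open and shut them up here in the air and find the change in both cameras.

```bash
python3 - <<'E'
from h import *
np.save("/tmp/a.npy",[bot.grab_frame(n) for n in("top","scene")])
E
python3 -m creep '[[0.5,0,0,0,0],[0.5,0,0,0,0],[0.5,0,0,0,0],[0.5,0,0,0,0]]'
python3 - <<'E'
from h import *
a=np.load("/tmp/a.npy"); s=bot.observe(); print(s["tcp_pos"],s["grip_width"])
for i,n in enumerate(("top","scene")):
    f=bot.grab_frame(n); D=np.abs(f.astype(int)-a[i]).max(2); ys,xs=np.where(D>25)
    print(n,len(ys),"tcp px",[pix(s["tcp_pos"]+[0,0,h],n).round(1) for h in(0,.05,.1)])
    k,l,st,c=cv2.connectedComponentsWithStats((D>25).astype(np.uint8))
    for j in range(1,k):
        if st[j,4]>6: print(st[j],c[j].round(1))
E
```

```text
t: 21.15
tcp_pos: [0.4699, -0.0973, 0.1354]
tool_rot: [1.0, -0.0, 0.0, 0.0]
wrist_force: [-0.3, -0.5, 0.3]
grip_width: 0.501
finger_force: 0.0
[ 0.46987426 -0.09730166  0.13535934] 0.5007151084591931
top 477 tcp px [array([246.8, 164.6]), array([244.9, 160. ]), array([242.7, 154.7])]
[202 138  19  27 197] [208.7 152.9]
[267 143  14  21 101] [275.4 155.1]
[181 146   3   4   7] [181.7 147.3]
[211 146   3   3   7] [212.  147.3]
[258 162   5   6  17] [259.7 164.4]
[166 169   4   7  12] [167.7 172.2]
[148 204   4   2   7] [149.3 204.6]
[155 206   4   2   8] [156.5 206.5]
[169 210   3   3   7] [169.7 211. ]
[209 259   8   4  12] [213.2 260.8]
[  9 336  15   6  27] [ 16.2 337.4]
scene 33 tcp px [array([244.9, 179.9]), array([244.6, 159.4]), array([244.4, 137.9])]
[301  24   3   3   8] [302.1  24.9]
```

The fingers do appear where the TCP says in x and y. I'll push at the near end of the deck instead (y≈-0.216). There the camera still sees the far end of the deck during the push.

```bash
cat > p.py <<'E'
from h import *
import sys
b=np.ascontiguousarray(bot.grab_frame("top")[120:200,225:365,::-1]); cv2.imwrite(f"pics/raw_{sys.argv[1]}.png",b)
a=cv2.imread("pics/raw5.png")
for r in range(34,60,2): print(120+r,*[str(x[r:r+2,c:c+2,::-1].mean((0,1)).round(0).astype(int)) for c in (114,117) for x in (a,b)])
d(.479,-.216,.045)
E
python3 -m creep '[[0,-0.03,0.02,0,0],[0,-0.05,0.06,0,0],[0,-0.05,0.1,0,0],[0,-0.05,0.119,0.02,0],[0,-0.05,0.119,0.055,0],[0,-0.05,0.119,0.085,0],[0,-0.05,0.119,0.09,0],[0,-0.04,0.119,0.09,0],[0,-0.03,0.119,0.09,0],[0,-0.022,0.119,0.09,0]]' | grep -E "tcp|grip|wrist"; python3 p.py a
python3 -m creep '[[0,0.003,0,0,0],[0,0.006,0,0,0],[0,0.009,0,0,0],[0,0.012,0,0,0],[0,0.015,0,0,0]]' | grep -E "tcp|grip|wrist"; python3 p.py b
python3 -m creep '[[0,0.003,0,0,0],[0,0.006,0,0,0],[0,0.009,0,0,0]]' | grep -E "tcp|grip|wrist"; python3 p.py c
```

```text
tcp_pos: [0.4514, -0.2173, 0.0476]
wrist_force: [-0.1, 0.9, -0.7]
grip_width: 0.0
154 [227 163  95] [172  92  76] [228 164  96] [166  87  70]
156 [230 166  97] [177  97  80] [230 166  98] [165  88  72]
158 [216 156  96] [177  96  80] [217 156  96] [146  78  64]
160 [129 106  87] [166  90  74] [131 107  88] [103  54  42]
162 [101  94  87] [141  74  60] [103  96  87] [80 44 32]
164 [108  83  67] [105  55  42] [108  95  84] [95 49 36]
166 [157  96  54] [80 42 32] [140 102  78] [120  60  46]
168 [191 116  61] [84 44 32] [163 112  78] [132  64  49]
170 [167 104  59] [110  56  42] [144 106  80] [137  68  53]
172 [146 104  78] [128  63  47] [123 101  87] [137  68  52]
174 [91 67 55] [135  67  51] [81 66 56] [137  68  52]
176 [105  88  74] [136  68  52] [90 76 61] [136  67  51]
178 [123 111  71] [136  68  51] [115 105  66] [137  68  52]
t 22.3 tcp [ 0.4525 -0.2175  0.0478] d [ 0.0265 -0.0015  0.003 ] turn 0.0007 F [ 0.76 -0.43  0.78]
tcp_pos: [0.4632, -0.2161, 0.0452]
wrist_force: [-0.7, 0.0, 1.2]
grip_width: 0.001
154 [227 163  95] [104  55  42] [228 164  96] [106  54  41]
156 [230 166  97]
[... 1034 characters left out ...]
56  96] [139  68  52]
160 [129 106  87] [139  68  53] [131 107  88] [138  69  52]
162 [101  94  87] [138  68  53] [103  96  87] [138  68  52]
164 [108  83  67] [138  68  53] [108  95  84] [138  68  52]
166 [157  96  54] [138  68  52] [140 102  78] [134  66  51]
168 [191 116  61] [138  69  52] [163 112  78] [125  67  54]
170 [167 104  59] [138  68  53] [144 106  80] [113  76  66]
172 [146 104  78] [132  66  50] [123 101  87] [94 72 65]
174 [91 67 55] [118  62  48] [81 66 56] [69 51 42]
176 [105  88  74] [113  78  66] [90 76 61] [89 72 62]
178 [123 111  71] [104  88  62] [115 105  66] [99 88 62]
t 23.2 tcp [ 0.4729 -0.2163  0.0454] d [ 0.0061 -0.0003  0.0004] turn -0.0003 F [ 0.22 -0.23  0.6 ]
```

```bash
cat > m.py <<'E'
from h import *
a=cv2.imread("pics/raw5.png").astype(int); b=np.ascontiguousarray(bot.grab_frame("top")[120:200,225:365,::-1]); cv2.imwrite("pics/raw_m.png",b); b=b.astype(int)
D=np.abs(a-b).max(2)
arm=(np.abs(b[...,2]/(b[...,1]+1)-2.0)<.2)
for r in range(26,62,1): print(120+r,"".join("." if D[r,c]<14 else "A" if arm[r,c] else "X" for c in range(60,130)))
E
python3 m.py
```

```text
146 .XXXXXXAAAAAAAAAAAAAAAAAAAAAAAAAAAAAAAAAAAAAAAAAAAAAAAAXXXAAAAAAAAAAAA
147 .XXXXXXXAAAAAAAAAAAAAAAAAAAAAAAAAAAAAAAAAAAAAAAAAAAAAAAXXAAAAAAAAAAAAA
148 .XXXXXXAAAAAAAAAAAAAAAAAAAAAAAAAAAAAAAAAAAAAAAAAAAAAAAXXXAAAAAAAAAAAAA
149 XXXXXXXXAAAAAAAAAAAAAAAAAAAAAAAAAAAAAAAAAAAAAAAAAAAAAXXXAAAAAAAAAAAAAA
150 XXXXXXXAAAAAAAAAAAAAAAAAAAAAAAAAAAAAAAAAAAAAAAAAAAAAAXXXAAAAAAAAAAAAAA
151 .XXXXXXXXAAAAAAAAAAAAAAAAAAAAAAAAAAAAAAAAAAAAAAAAAAAXXXAAAAAAAAAAAAAAA
152 XXXXXXXXXAAAXXAXAAAAAAAAAAAAAAAAAAAAAAAAAAAAAAAAAAAXXXAAAAAAAAAAAAAAAX
153 XXXXXXXXXAAAAXXAAAAAAAAAAAAAAAAAAAAAAAAAAAAAAAAAAAAXXXAAAAAAAAAAAAAAXX
154 XXXXXXXXAAAAXAAAXAAAAAAAAAAAAAAAAAAAAAAAAAAAAAAAAAXXXAAAAAAAAAAAAAAAXX
155 XXXXXXXXXAAAAAAAAXAXAAAAAAAAAAAAAAAAAAAAAAAAAAAAAAXXAAAAAAAAAAAAAAAXXX
156 XXXXXXXXXAAAAXAXXXXXAAAAAAAAAAAAAAAAAAAAAAAAAAAAAAXAAAAAAAAAAAAAAAAXX.
157 XXXXXXXXXXAAAXAXXXXXXAAAXAAAAAAAAAAAAAAAAAAAAAAAAXXAAAAAAAAAAAAAAAXXX.
158 XXXXXXXXXXXAAXAXXXXXAAAAAAAAAAAAAAAAAAAAAAAAAAAAXXXAAAAAAAAAAAAAAXXXX.
159 XXXXXXXXXXXXAXAXXXXXAAAAAAAAAAAAAAAAAAAAAAAAAAAXXXAAAAAAAAAAAAAAXXXX..
160 XXXXXXXXXXXXXXXAAXAAXAAAAAAAAAAAAAAAAAAAAAAAAA
[... 899 characters left out ...]
AAAAAAAAAAAXXXX..........
173 AAXXXX....X.XXXXXXXXXXXXXXXXXXXXXXXXXXXXXXAAAAAAAAAAAAAAXXXXXXA.......
174 AAAXXXX........AXXXXXXXXXXXXXXXXAXAXXXXXXAAAAAAAAAAAAAAAXXXXXXXX......
175 AAAAXXXX.........XXXXXXXXXXXX............AAAAAAAAAAAAAAX...XXXX.......
176 AAAAAAXXXXXXXX.......................XXXAAAAAAAAAAAAAAX.....XX..XX....
177 AAAAAAAAXXXXXX.......................XXAAAAAAAAAAAAAAXX........XXXXX..
178 AAAAAAAAAXXXX.......................XXXAAAAAAAAAAAAAAXX.......XXXXXXX.
179 AAAAAAAAAAXXX...........XXXXXXXXXXXXXXAAAAAAAAAAAAAAXXXXXXXXXXXXXXXXXX
180 AAAAAAAAAAAAXX.........XXXXXXXXXXXXXXXAAAAAAAAAAAAAAXXXXXXXXXXXXXXXXXX
181 AAAAAAAAAAAAAXXX.......XXXXXXXXXXXXXXAAAAAAAAAAAAAAXXXXXXXXXXXXXXXXXXX
```

```bash
cat > q.py <<'E'
from h import *
a=cv2.imread("pics/raw5.png")[...,::-1]
f=[];F=[]
for _ in range(3): f.append(bot.grab_frame("top")[120:200,225:365].astype(float)); F.append(bot.observe()["wrist_force"])
b=np.mean(f,0); print("F",np.mean(F,0).round(2))
for r in range(49,57): print(120+r,*[str(x[r,c].round(0).astype(int).tolist()) for c in (117,119,121) for x in (a,b)])
d(.479,-.216,.045)
E
python3 q.py
python3 -m creep '[[0,0.003,0,0,0],[0,0.006,0,0,0],[0,0.009,0,0,0],[0,0.012,0,0,0]]' | grep -E "tcp|wrist"; python3 q.py
```

```text
F [-0.38 -0.07 -0.58]
169 [177, 115, 72] [128, 67, 52] [118, 100, 87] [93, 68, 59] [104, 73, 51] [102, 68, 46]
170 [161, 107, 70] [123, 69, 57] [114, 100, 88] [96, 81, 74] [101, 73, 53] [98, 68, 51]
171 [147, 103, 73] [115, 72, 63] [112, 101, 93] [101, 91, 85] [99, 77, 65] [95, 71, 61]
172 [140, 105, 84] [104, 72, 63] [113, 104, 97] [97, 89, 84] [104, 84, 77] [93, 71, 66]
173 [119, 97, 83] [89, 63, 55] [107, 96, 89] [84, 74, 69] [104, 84, 76] [83, 61, 55]
174 [90, 74, 64] [74, 50, 42] [91, 78, 71] [70, 57, 50] [101, 80, 70] [77, 54, 47]
175 [74, 57, 46] [66, 46, 36] [83, 70, 61] [68, 52, 45] [104, 87, 77] [78, 61, 54]
176 [82, 66, 51] [80, 63, 52] [87, 75, 65] [79, 66, 58] [104, 91, 82] [87, 74, 66]
t 23.4 tcp [ 0.4721 -0.2161  0.0452] d [ 0.0069 -0.0001  0.0002] turn -0.0001 F [-0.52 -0.52 -0.89]
tcp_pos: [0.4845, -0.2162, 0.0453]
wrist_force: [-0.2, -0.6, 0.1]
F [-0.08  0.54 -0.05]
169 [177, 115, 72] [110, 72, 45] [118, 100, 87] [78, 64, 55] [104, 73, 51] [73, 50, 37]
170 [161, 107, 70] [106, 70, 46] [114, 100, 88] [73, 63, 54] [101, 73, 53] [70, 49, 35]
171 [147, 103, 73] [99, 69, 48] [112, 101, 93] [74, 64, 58] [99, 77, 65] [68, 49, 38]
172 [140, 105, 84] [93, 69, 54] [113, 104, 97] [74, 65, 59] [104, 84, 77] [72, 54, 45]
173 [119, 97, 83] [79, 61, 52] [107, 96, 89] [71, 60, 54] [104, 84, 76] [73, 54, 46]
174 [90, 74, 64] [68, 49, 41] [91, 78, 71] [68, 55, 48] [101, 80, 70] [74, 54, 46]
175 [74, 57, 46] [65, 47, 36] [83, 70, 61] [69, 54, 46] [104, 87, 77] [78, 61, 53]
176 [82, 66, 51] [81, 63, 52] [87, 75, 65] [78, 65, 56] [104, 91, 82] [86, 73, 65]
t 23.95 tcp [ 0.4844 -0.2162  0.0453] d [-0.0054 -0.0002  0.0003] turn 0.0001 F [-0.08  0.5   1.02]
```

The far end of the deck only got darker by a uniform factor (≈0.63), which is arm shadow, so it has not moved. The fingers are passing over it. I'll probe the bare ground beside the track for the true tip height.

```bash
python3 -m creep '[[0,-0.02,0,0,0],[0,-0.05,0,0,0],[0,-0.056,-0.02,0,0],[0,-0.056,-0.036,0.015,0],[0,-0.056,-0.036,0.03,0],[0,-0.056,-0.036,0.035,0],[0,-0.056,-0.036,0.035,0]]' | grep -E "tcp|wrist"
python3 -m creep '[[0,0,0,0.0015,0],[0,0,0,0.003,0],[0,0,0,0.005,0],[0,0,0,0.005,0]]' | grep -E "tcp|wrist"
python3 - <<'E'
from h import *
import itertools
F=[]
for _ in range(3): f=bot.grab_frame("top"); F.append(bot.observe()["wrist_force"])
print(np.mean(F,0)); d(.43,-.18,0)
E
```

```text
tcp_pos: [0.4274, -0.1798, 0.0096]
wrist_force: [0.1, 0.2, 0.7]
tcp_pos: [0.4282, -0.1803, 0.0053]
wrist_force: [0.3, -1.1, -0.5]
[ 0.32418842 -0.14846622  0.08518807]
t 25.2 tcp [ 0.4282 -0.1802  0.0054] d [ 0.0018 -0.0002  0.0054] turn -0.0003 F [0.26 0.18 0.57]
```

```bash
for i in 1; do python3 -m creep '[[0,0,0,0.0015,0],[0,0,0,0.003,0],[0,0,0,0.005,0]]' | grep -E "tcp|wrist"; done
python3 -m creep '[[0,0,0,0.001,0],[0,0,0,0.002,0]]' | grep -E "tcp|wrist"
python3 -m creep '[[0,0,0,0.001,0]]' | grep -E "tcp|wrist"
```

```text
tcp_pos: [0.4282, -0.1802, 0.0002]
wrist_force: [-0.9, 1.0, 1.3]
tcp_pos: [0.428, -0.1801, -0.0019]
wrist_force: [0.2, 0.0, 0.1]
tcp_pos: [0.4281, -0.1801, -0.0029]
wrist_force: [-1.3, 0.1, -0.7]
```

```bash
python3 -m creep '[[0,0,0,0.001,0],[0,0,0,0.002,0]]' | grep -E "tcp|wrist"
python3 -m creep '[[0,0,0,0.001,0],[0,0,0,0.002,0]]' | grep -E "tcp|wrist"
python3 -m creep '[[0,0,0,0.001,0],[0,0,0,0.002,0]]' | grep -E "tcp|wrist"
```

```text
tcp_pos: [0.4282, -0.1802, -0.0048]
wrist_force: [0.2, -0.6, 0.4]
tcp_pos: [0.4282, -0.1801, -0.0068]
wrist_force: [1.3, -1.1, -0.5]
tcp_pos: [0.4281, -0.1801, -0.0088]
wrist_force: [0.9, 0.2, -1.0]
```

```bash
python3 -m creep '[[0,0,0,0.001,0],[0,0,0,0.002,0]]' | grep -E "tcp|wrist"
python3 -m creep '[[0,0,0,0.001,0],[0,0,0,0.002,0]]' | grep -E "tcp|wrist"
```

```text
tcp_pos: [0.4282, -0.1801, -0.0108]
wrist_force: [0.4, -0.1, 0.3]
tcp_pos: [0.4282, -0.1801, -0.0128]
wrist_force: [-0.1, 0.2, 0.1]
```

There is no ground contact even at a reading of z=-0.013, so the true tip is well above the reported TCP. The pushed bulkhead (top at 42 mm) and the cleared deck edge (62 mm) together put the offset at ≈24 mm. For a true height of 50 mm I'll command z≈0.026 and push again in the middle.

```bash
python3 -m creep '[[0,0,0,-0.02,0],[0,0,0,-0.039,0],[0,0,0.04,-0.039,0],[0,0,0.075,-0.039,0],[0,0,0.0825,-0.039,0],[0,0.008,0.0825,-0.039,0],[0,0.016,0.0825,-0.039,0],[0,0.02,0.0825,-0.039,0],[0,0.022,0.0825,-0.039,0]]' | grep -E "t:|tcp|wrist|fing"
python3 -m creep '[[0,0.0015,0,0,0],[0,0.003,0,0,0],[0,0.0045,0,0,0],[0,0.006,0,0,0]]' | grep -E "tcp|wrist|fing"
python3 -m creep '[[0,0.0015,0,0,0],[0,0.003,0,0,0],[0,0.0045,0,0,0],[0,0.006,0,0,0]]' | grep -E "tcp|wrist|fing"
python3 w.py; python3 m.py | sed -n 18,34p
```

```text
t: 27.7
tcp_pos: [0.4507, -0.2614, 0.026]
tool_rot: [1.0, 0.001, -0.0, -0.0]
wrist_force: [-0.1, -0.0, -0.2]
finger_force: 0.0
tcp_pos: [0.4561, -0.2625, 0.0263]
wrist_force: [1.2, -0.3, -0.0]
finger_force: 0.0
tcp_pos: [0.4622, -0.2627, 0.0263]
wrist_force: [-0.1, 0.5, 0.5]
finger_force: 0.0
mean [-1.1500e-01 -1.1400e-01 -1.3500e-01 -1.0000e-02  6.0000e-03  8.0000e-03
  2.0000e-03 -3.4430e+01 -2.4544e+01 -2.0000e-03  1.0000e-02  2.0000e-03]
t 28.75 tcp [ 0.4621 -0.2626  0.0262] d [ 0.0169 -0.0001 -0.0138] turn -0.0002 F [ 0.41 -0.49  0.3 ]
163 AAAAAAAAAAAAAAAXXXXXX...XXXXXXXXXXXAXAAXAAAAXXAXAAAAAAAAAAAAAAAAAAAAAA
164 AAAAAAAAAAAAAAAAAXXXX.XX.XXXXXXXXXXXAXXAAAAAXXXXAAAAAAAAAAAAAAAAAAAAAA
165 AAAAAAAAAAAAAAAAAA..XXXXXXXXXXXXXXXXXAAAAXAXXXXXAAAAAAAAAAAAAAAAAAAAAA
166 AAAAAAAAAAAAAAAAAAAAXXXXXXXXXXXXXXXXXAAAAAAXXXXAAAAAXXAAAAAAAAAAAAAAAA
167 AAAAAAAAAAAAAAAAAAAAAXXXXXXXXXXXXXXXXXAAAAAXXXAAAAAAAAAAAAAAAAAAAAAAAA
168 AAAAAAAAAAAAAAAAAAAAAAAXXXXXXXXXXXXXXXXAAAAAAAXAAAAAAAAAAAAAAAAAAAAAAA
169 AAAAAAAAAA.AAAAAAAAAAAAAAAXXXXXXXXXXXXXAAAAAXAAXAXAAAAAAAAAAAAAAAAAAAA
170 AAAAAAAAAAAAAAAAAAAAAAAAAAAAXXXXXXXXXXXXXAAAAAXXAXXAAAXAAAAAAAAAAAAAAA
171 AAAAAAAAAAAAAAAAAAA.AAAAAAAAXXXXXXXXXXXXXXAAAAAXAXXXXAAAXXXXXAAAAAAAAA
172 AAAAAAAAAAAAAAAAAAAAAAAAAAAAAAXXXXXXXXXXXXXXXAAAXXAAAXAXAAXXXXAAAAAAAA
173 AAAAAAAAAAAAAAAAAAAAAAAAAAAAAAAAXXXXXXXXXXXXXXAAAXAAXXAAAAXXXXXXXAXAAA
174 XXAAAAAAAAAAAAAAAAAAAAAAAAAAAAAAAXXXXXXXX.XXX.XXXXXXXAAXXXXXXXXXXXAXAA
175 XXXXXXXXAAAAAAAAAAAAAAAAAAAAAAAAA.XXXXXXXXXXXX....XXXXXX.XXXXXXXXXXXXX
176 XXXXXXXXXXXXXAAAAAAAAAAAAAAAAAAAAAAXXXXXXXX..XXXXXXXXXXXXXXXXXXXXXXXXX
177 XXXXXXXXXXXXXXXXAAAAAAAAAAAAAAAAAAAAXXXXXXXXXXXXXXXXXXXXXXXXXXXXXXXXXX
178 XXXXXXXXXXXXXXXXXXAAAAAAAAAAAAAAAAAAAAXXXXXXXXXXXXXXXXXXXXXXXXXXXXXXXX
179 XXXXXXXXXXXXXXXXXXXXAAAAAAAAAAAAAAAAAAAAXXXXXXXXXXXXXXXXXXXXXXXXXXXXXX
```

```bash
python3 -m creep '[[0,0.0015,0,0,0],[0,0.003,0,0,0],[0,0.0045,0,0,0]]' | grep -E "tcp|wrist|fing"
python3 -m creep '[[0,0.0015,0,0,0],[0,0.003,0,0,0],[0,0.0045,0,0,0]]' | grep -E "tcp|wrist|fing"
python3 -m creep '[[0,0.0015,0,0,0],[0,0.003,0,0,0],[0,0.0045,0,0,0]]' | grep -E "tcp|wrist|fing"
python3 -m creep '[[0,0.0015,0,0,0],[0,0.003,0,0,0]]' | grep -E "tcp|wrist|fing"
python3 w.py
```

```text
tcp_pos: [0.4668, -0.2627, 0.0263]
wrist_force: [0.2, 0.1, -0.3]
finger_force: 0.0
tcp_pos: [0.4713, -0.2626, 0.0263]
wrist_force: [0.6, -0.4, 0.0]
finger_force: 0.0
tcp_pos: [0.4757, -0.2626, 0.0263]
wrist_force: [0.4, 0.7, 0.5]
finger_force: 0.0
tcp_pos: [0.4788, -0.2627, 0.0263]
wrist_force: [-0.0, -0.3, 0.6]
finger_force: 0.0
mean [-2.8900e-01 -2.0000e-03  1.9700e-01  3.0000e-03 -1.9000e-02  6.0000e-03
  6.0000e-03 -3.5706e+01 -2.4693e+01 -2.0000e-03  1.0000e-02  2.0000e-03]
t 30.15 tcp [ 0.4786 -0.2626  0.0262] d [ 0.0004 -0.0001 -0.0138] turn -0.0002 F [-0.57 -0.02  0.51]
```

```bash
python3 - <<'E'
from h import *
f=bot.grab_frame("top").astype(int)
for r in range(136,180,2): print(r," ".join("%3d/%3d/%3d"%tuple(f[r,c]) for c in range(294,352,5)))
E
```

```text
136 134/ 65/ 50 136/ 66/ 52  62/ 32/ 23  61/ 36/ 25  61/ 32/ 25  93/ 46/ 35 109/ 52/ 42 121/ 59/ 47 129/ 63/ 50 136/ 65/ 51 144/ 70/ 56 153/ 74/ 60
138 136/ 66/ 52 122/ 61/ 49  56/ 29/ 23  61/ 35/ 26  61/ 36/ 26  84/ 42/ 34  99/ 48/ 39 114/ 56/ 45 125/ 61/ 49 130/ 63/ 50 141/ 69/ 55 147/ 71/ 58
140 136/ 68/ 51  91/ 46/ 37  56/ 30/ 21  79/ 51/ 30  84/ 55/ 34  70/ 37/ 28  91/ 45/ 35 107/ 51/ 42 118/ 56/ 45 129/ 64/ 50 136/ 66/ 53 142/ 68/ 53
142 134/ 64/ 51  62/ 33/ 24  64/ 36/ 24 132/ 90/ 52 129/ 90/ 55  61/ 35/ 28  81/ 41/ 32  98/ 49/ 39 112/ 55/ 44 123/ 59/ 45 133/ 65/ 51 139/ 65/ 51
144 120/ 59/ 45  59/ 33/ 26 118/ 80/ 49 188/131/ 76 152/106/ 62  58/ 29/ 24  68/ 35/ 26  89/ 44/ 32 103/ 50/ 40 117/ 55/ 45 127/ 61/ 48 136/ 67/ 52
146  90/ 46/ 34  58/ 34/ 25 176/121/ 71 199/138/ 83 121/ 85/ 52  57/ 30/ 23  63/ 32/ 26  77/ 39/ 30 100/ 53/ 42 111/ 54/ 43 121/ 59/ 48 130/ 63/ 49
148 118/ 57/ 46  72/ 40/ 29 196/136/ 79 199/139/ 83  86/ 60/ 39  58/ 32/ 22  67/ 33/ 26  66/ 32/ 25  87/ 44/ 33 105/ 52/ 42 116/ 55/ 44 125/ 60/ 48
150 145/ 70/ 56 124/ 68/ 50 196/136/ 79 198/138/ 82  55/ 41/ 32 
[... 1455 characters left out ...]
  69/ 53/ 53 124/ 63/ 49 117/ 56/ 44 117/ 58/ 46  85/ 50/ 45  42/ 33/ 30  41/ 31/ 27  55/ 46/ 43  87/ 50/ 38
172  71/ 52/ 51  57/ 51/ 52  57/ 52/ 53  60/ 53/ 54  93/ 55/ 50 121/ 58/ 46 116/ 55/ 45 113/ 55/ 44  45/ 27/ 22  52/ 40/ 33  71/ 62/ 58  84/ 46/ 34
174 109/ 57/ 47  80/ 54/ 52  59/ 51/ 52  60/ 52/ 52  64/ 55/ 55 120/ 62/ 50 121/ 59/ 48 118/ 58/ 46  93/ 45/ 35  69/ 41/ 35  63/ 48/ 44  76/ 42/ 31
176 117/ 59/ 45 115/ 57/ 48  68/ 53/ 51  67/ 61/ 61  61/ 55/ 53  83/ 53/ 51 129/ 64/ 50 128/ 63/ 50 122/ 60/ 46  98/ 72/ 62  79/ 64/ 57  78/ 52/ 45
178 121/ 59/ 48 122/ 59/ 47 102/ 56/ 48  81/ 74/ 72  75/ 70/ 70  60/ 54/ 53 123/ 62/ 49 130/ 64/ 50 130/ 63/ 50 127/ 79/ 69 100/ 88/ 71  67/ 42/ 32
```

At columns 339–344, rows 168–172, the deck interior is now dark grey-brown instead of log orange, so the deck has moved. I'll back off to check.

```bash
python3 -m creep '[[0,-0.01,0,0,0],[0,-0.03,0,0,0],[0,-0.055,0,-0.01,0],[0,-0.058,0,-0.05,0],[0,-0.058,0,-0.09,0],[0,-0.058,-0.04,-0.109,0],[0,-0.058,-0.08,-0.109,0],[0,-0.058,-0.12,-0.109,0],[0,-0.058,-0.155,-0.109,0],[0,-0.04,-0.165,-0.109,0],[0,-0.008,-0.165,-0.109,0],[0,-0.008,-0.165,-0.109,0]]' | grep -E "t:|tcp"
python3 - <<'E'
from h import *
b=crop("top","c10",225,120,365,200,5.7); cv2.imwrite("pics/raw10.png",b); prof(b); d(.52,-.2625,.13)
E
```

```text
t: 31.4
tcp_pos: [0.473, -0.0975, 0.1357]
tool_rot: [1.0, 0.001, 0.001, 0.0]
132 [153 143  51] [153 143  52]
134 [148 130  48] [148 130  48]
136 [150 105  48] [150 105  48]
138 [97 62 33] [98 62 33]
140 [111  76  44] [111  76  44]
142 [174 121  70] [174 121  71]
144 [223 158  92] [223 158  92]
146 [225 161  93] [226 161  94]
148 [224 160  93] [225 160  93]
150 [225 160  94] [225 161  94]
152 [226 161  94] [226 162  95]
154 [225 161  94] [226 161  94]
156 [227 163  95] [228 163  96]
158 [211 151  93] [211 151  93]
160 [124 102  85] [125 103  86]
162 [100  91  85] [100  92  85]
164 [109  83  67] [110  83  67]
166 [162  99  54] [162  99  55]
168 [193 116  61] [193 117  62]
170 [166 103  58] [165 102  57]
172 [146 102  77] [144 101  75]
174 [88 62 51] [88 62 51]
176 [101  83  69] [102  83  70]
178 [121 109  69] [121 109  70]
180 [142 134  48] [140 132  48]
t 31.45 tcp [ 0.471  -0.0976  0.1353] d [0.0488 0.165  0.0053] turn 0.0011 F [-0.29 -0.28 -0.06]
```

The image still has not changed, so the dark patch was the gripper hiding the deck. A tip about 40 mm higher than reported fits everything: it would have pushed the car by the deck's end instead of the bulkhead, and it would clear the 62 mm edge at a reading of 0.026. For a true 50 mm I'll now use a reading of z≈0.010.

```bash
python3 -m creep '[[0,-0.03,0.03,0,0],[0,-0.05,0.07,0,0],[0,-0.05,0.11,0,0],[0,-0.05,0.15,0.02,0],[0,-0.05,0.165,0.06,0],[0,-0.05,0.165,0.1,0],[0,-0.05,0.165,0.125,0],[0,-0.045,0.165,0.125,0],[0,-0.035,0.165,0.125,0],[0,-0.027,0.165,0.125,0]]' | grep -E "tcp|wrist"
python3 -m creep '[[0,0.0015,0,0,0],[0,0.003,0,0,0],[0,0.0045,0,0,0],[0,0.006,0,0,0]]' | grep -E "tcp|wrist|fing"
python3 -m creep '[[0,0.0015,0,0,0],[0,0.003,0,0,0],[0,0.0045,0,0,0],[0,0.006,0,0,0]]' | grep -E "tcp|wrist|fing"
python3 -m creep '[[0,0.0015,0,0,0],[0,0.003,0,0,0],[0,0.0045,0,0,0]]' | grep -E "tcp|wrist|fing"
python3 w.py
```

```text
tcp_pos: [0.4459, -0.2639, 0.0125]
wrist_force: [0.9, -0.0, -0.2]
tcp_pos: [0.4498, -0.2626, 0.0106]
wrist_force: [-0.4, 0.7, 1.1]
finger_force: 0.0
tcp_pos: [0.4556, -0.2626, 0.0102]
wrist_force: [0.7, -0.7, 0.4]
finger_force: 0.1
tcp_pos: [0.4603, -0.2627, 0.0103]
wrist_force: [0.3, -0.5, -0.5]
finger_force: 0.0
mean [ 2.0600e-01  1.1500e-01 -3.7600e-01  5.0000e-03  1.6000e-02  1.2000e-02
  4.0000e-03 -3.4700e+01 -2.3837e+01 -1.0000e-03  1.0000e-02  2.0000e-03]
t 33.8 tcp [ 0.4601 -0.2626  0.0102] d [ 0.0189 -0.0001 -0.0298] turn -0.0002 F [ 0.13  0.23 -0.13]
```

```bash
python3 -m creep '[[0,0.002,0,0,0],[0,0.004,0,0,0],[0,0.006,0,0,0]]' | grep -E "tcp|wrist|fing"
python3 -m creep '[[0,0.002,0,0,0],[0,0.004,0,0,0]]' | grep -E "tcp|wrist|fing"
python3 -m creep '[[0,0.002,0,0,0],[0,0.004,0,0,0]]' | grep -E "tcp|wrist|fing"
python3 - <<'E'
from h import *
f=bot.grab_frame("top").astype(int)
for r in range(138,178,3): print(r," ".join("%3d/%3d/%3d"%tuple(f[r,c]) for c in range(294,352,5)))
E
```

```text
tcp_pos: [0.4664, -0.2627, 0.0103]
wrist_force: [-0.0, 0.3, 0.0]
finger_force: 0.0
tcp_pos: [0.4704, -0.2627, 0.0103]
wrist_force: [0.4, -0.0, 0.6]
finger_force: 0.0
tcp_pos: [0.4743, -0.2626, 0.0103]
wrist_force: [-0.6, -0.9, -0.7]
finger_force: 0.0
138 134/ 66/ 53 135/ 66/ 51 102/ 50/ 39  56/ 31/ 23  67/ 32/ 27 112/ 56/ 44 122/ 59/ 47 131/ 63/ 50 139/ 67/ 53 147/ 73/ 58 157/ 79/ 64 171/ 90/ 76
141 133/ 64/ 50 131/ 66/ 50  58/ 29/ 20  73/ 41/ 27  65/ 35/ 28  99/ 49/ 40 114/ 54/ 44 125/ 60/ 48 133/ 64/ 50 141/ 68/ 54 149/ 73/ 59 158/ 81/ 64
144 133/ 67/ 52  99/ 51/ 40  56/ 30/ 21 115/ 74/ 43  89/ 56/ 36  84/ 43/ 36 103/ 52/ 42 115/ 56/ 44 126/ 61/ 49 134/ 64/ 52 143/ 72/ 56 147/ 72/ 56
147 132/ 67/ 52  59/ 35/ 26  87/ 55/ 34 194/136/ 79 142/100/ 59  62/ 31/ 24  89/ 44/ 34 103/ 50/ 38 116/ 56/ 42 127/ 60/ 48 136/ 66/ 52 142/ 69/ 55
150 106/ 53/ 41  62/ 38/ 30 133/ 87/ 52 157/105/ 62  85/ 61/ 43  55/ 29/ 24  69/ 36/ 28  91/ 44/ 33 107/ 51/ 40 120/ 58/ 46 131/ 65/ 53 136/ 66/ 52
153 138/ 69/ 55 120/ 59/ 48 103/ 60/ 36 102/ 60/ 34  47/ 38/ 34  56/ 31/ 24  69/ 36/ 30  74/ 38/ 31  95/ 47/ 
[... 522 characters left out ...]
 127/ 64/ 50 112/ 56/ 44  80/ 58/ 49  97/ 55/ 44  56/ 30/ 22  56/ 29/ 23  58/ 32/ 23  64/ 33/ 24  85/ 43/ 32
168  57/ 51/ 51  62/ 52/ 50  98/ 54/ 47 126/ 62/ 50 117/ 55/ 42 111/ 55/ 44  99/ 82/ 67  77/ 52/ 43  62/ 33/ 27  61/ 33/ 26  64/ 42/ 34  66/ 36/ 27
171  58/ 54/ 52  59/ 51/ 52  57/ 52/ 50  81/ 52/ 48 122/ 61/ 50 111/ 53/ 42 108/ 55/ 45  77/ 64/ 54  72/ 59/ 49  65/ 52/ 43  52/ 43/ 38  81/ 44/ 34
174  79/ 54/ 50  61/ 52/ 51  58/ 52/ 53  60/ 53/ 54  79/ 53/ 50 117/ 58/ 47 112/ 54/ 45 101/ 53/ 42  43/ 32/ 27  47/ 38/ 34  80/ 71/ 69  86/ 56/ 45
177 113/ 57/ 43 110/ 59/ 49  65/ 53/ 53  57/ 52/ 52  61/ 55/ 57  98/ 59/ 51 121/ 58/ 45 117/ 57/ 46  99/ 57/ 48 113/ 97/ 86  93/ 81/ 71  85/ 64/ 54
```

At (304–309,150–156) the bunk floor now shows log brown (≈103/60/36), so the deck has tipped. I'll back off and confirm.

```bash
python3 -m creep '[[0,-0.01,0,0,0],[0,-0.03,0,0,0],[0,-0.053,0,-0.01,0],[0,-0.053,0,-0.05,0],[0,-0.053,0,-0.1,0],[0,-0.053,-0.04,-0.125,0],[0,-0.053,-0.08,-0.125,0],[0,-0.053,-0.12,-0.125,0],[0,-0.053,-0.155,-0.125,0],[0,-0.04,-0.165,-0.125,0],[0,-0.003,-0.165,-0.125,0],[0,-0.003,-0.165,-0.125,0]]' | grep -E "t:|tcp"
python3 - <<'E'
from h import *
b=crop("top","c11",225,120,365,200,5.7); cv2.imwrite("pics/raw11.png",b); prof(b); d(.535,-.2625,.13)
for r in range(136,178): print(r," ".join("%3d/%2d"%(b[r-120,c-225,2],100*b[r-120,c-225,1]/b[r-120,c-225,2]) for c in range(289,352,3)))
E
```

```text
t: 35.75
tcp_pos: [0.4736, -0.0975, 0.1354]
tool_rot: [1.0, 0.001, 0.001, 0.0]
132 [153 143  51] [153 143  51]
134 [148 130  48] [148 130  48]
136 [150 105  48] [150 105  48]
138 [97 62 33] [104  64  33]
140 [111  76  44] [157  94  49]
142 [174 121  70] [190 114  60]
144 [223 158  92] [170 112  63]
146 [225 161  93] [217 152  88]
148 [224 160  93] [216 151  88]
150 [225 160  94] [161 106  62]
152 [226 161  94] [124  74  43]
154 [225 161  94] [122  75  42]
156 [227 163  95] [157 100  64]
158 [211 151  93] [148  76  62]
160 [124 102  85] [176  51  38]
162 [100  91  85] [183  54  42]
164 [109  83  67] [174  49  37]
166 [162  99  54] [175  47  34]
168 [193 116  61] [166  52  40]
170 [166 103  58] [110  68  61]
172 [146 102  77] [96 85 78]
174 [88 62 51] [135 118 109]
176 [101  83  69] [168 145 128]
178 [121 109  69] [168 152 111]
180 [142 134  48] [145 136  52]
t 35.8 tcp [ 0.4716 -0.0975  0.1351] d [0.0632 0.1651 0.005 ] turn 0.0012 F [-1.18 -0.28 -0.44]
136 158/ 0 146/ 0 151/ 1 164/ 0 159/ 1 159/ 1 157/ 0 156/ 0 134/ 0 151/ 0 157/ 0 157/ 0 157/ 1 159/ 0 135/ 1 153/ 0 176/ 1 178/ 1 182/
[... 5573 characters left out ...]
 1 107/ 1 129/ 1 107/ 0 130/ 0
174 113/ 0  96/ 0  80/ 0  98/ 0  91/ 1  87/ 2  99/ 0 138/ 1 134/ 1 128/ 1 137/ 0 141/ 0 125/ 0 121/ 0 126/ 1 149/ 0 103/ 2 123/ 0 144/ 0 110/ 1 128/ 0
175 112/ 0  96/ 0  76/ 2  89/ 0  87/ 0  82/ 0  90/ 1 152/ 1 153/ 1 149/ 1 161/ 0 165/ 0 145/ 1 139/ 1 149/ 0 137/ 0 112/ 0 124/ 0 130/ 1 114/ 0 126/ 1
176 114/ 0 104/ 1  84/ 2  93/ 0  96/ 2  88/ 0  92/ 1 175/ 0 168/ 1 168/ 1 184/ 0 188/ 0 159/ 1 154/ 1 180/ 1 149/ 0 140/ 0 148/ 1 128/ 1 111/ 1 135/ 0
177 122/ 0 113/ 1  98/ 0 110/ 1 114/ 1 105/ 0 112/ 1 191/ 0 181/ 0 180/ 0 196/ 1 201/ 0 178/ 0 174/ 0 196/ 0 181/ 0 179/ 0 182/ 1 149/ 1 113/ 1 155/ 0<stdin>:3: RuntimeWarning: overflow encountered in scalar multiply
```

The deck is tipped: its red side covers rows 158–169. Logs are in the bunk at rows 140–145 and 150–157. Next I'll go over the bunk and push the edge back from there.

```bash
python3 -m creep '[[0,0.02,0.04,0,0],[0,0.04,0.08,0,0],[0,0.056,0.12,0,0],[0,0.057,0.155,0,0],[0,0.057,0.165,0.03,0],[0,0.057,0.165,0.07,0],[0,0.057,0.165,0.105,0],[0,0.057,0.165,0.12,0],[0,0.057,0.165,0.124,0],[0,0.057,0.165,0.124,0],[0,0.057,0.165,0.124,0]]' | grep -E "t:|tcp|wrist"
python3 w.py
```

```text
t: 36.9
tcp_pos: [0.5297, -0.2636, 0.0135]
tool_rot: [1.0, -0.0, 0.002, 0.001]
wrist_force: [-0.1, -1.1, 0.8]
mean [-3.2100e-01 -3.3500e-01 -4.2000e-02  0.0000e+00 -4.5000e-02 -1.0000e-02
 -3.5000e-02 -3.9693e+01 -2.4625e+01 -2.0000e-03 -1.0000e-03 -0.0000e+00]
t 37.15 tcp [ 0.5291 -0.2631  0.0127] d [-0.0501 -0.0006 -0.0274] turn 0.0001 F [-0.01 -0.37  0.14]
```

```bash
python3 -m creep '[[0,-0.004,0,0.001,0],[0,-0.009,0,0.001,0],[0,-0.014,0,0.001,0],[0,-0.018,0,0.001,0],[0,-0.021,0,0.001,0],[0,-0.024,0,0.001,0],[0,-0.027,0,0.001,0],[0,-0.03,0,0.001,0],[0,-0.033,0,0.001,0],[0,-0.036,0,0.001,0],[0,-0.039,0,0.001,0],[0,-0.042,0,0.001,0]]' | grep -E "t:|tcp|wrist|fing"
python3 -m creep '[[0,-0.002,0,0,0],[0,-0.004,0,0,0],[0,-0.004,0,0,0]]' | grep -E "t:|tcp|wrist|fing"
python3 w.py
```

```text
t: 38.35
tcp_pos: [0.4859, -0.2626, 0.0103]
tool_rot: [1.0, -0.0, -0.0, -0.0]
wrist_force: [0.3, 1.1, -0.2]
finger_force: 0.0
t: 38.65
tcp_pos: [0.4818, -0.2626, 0.0102]
tool_rot: [1.0, -0.0, -0.0, -0.0]
wrist_force: [0.2, 0.3, -0.2]
finger_force: 0.0
mean [-2.3000e-02  2.5000e-01  4.0000e-02 -7.0000e-03  1.0000e-02  8.0000e-03
 -2.4000e-02 -3.6405e+01 -2.4061e+01 -2.0000e-03  6.0000e-03 -1.0000e-03]
t 38.9 tcp [ 0.4823 -0.2627  0.0103] d [-0.0033 -0.0002 -0.0297] turn -0.0001 F [ 0.07  0.8  -0.57]
```

```bash
python3 -m creep '[[0,0.006,0,0,0],[0,0.008,0,-0.02,0],[0,0.008,0,-0.06,0],[0,0.005,0,-0.1,0],[0,0,-0.02,-0.125,0],[0,-0.005,-0.06,-0.125,0],[0,-0.01,-0.1,-0.125,0],[0,-0.01,-0.14,-0.125,0],[0,-0.01,-0.165,-0.125,0],[0,-0.01,-0.165,-0.125,0],[0,-0.01,-0.165,-0.125,0]]' | grep -E "t:|tcp"
cat > v.py <<'E'
from h import *
b=crop("top","c12",225,120,365,200,5.7); cv2.imwrite("pics/raw12.png",b); prof(b); d(.53,-.2625,.13)
b=b.astype(int)
for r in range(136,178,2): print(r," ".join("%3d/%3d/%3d"%tuple(b[r-120,c-225,::-1]) for c in range(294,353,6)))
E
python3 v.py
```

```text
t: 40.0
tcp_pos: [0.4727, -0.0976, 0.1356]
tool_rot: [1.0, 0.001, 0.0, 0.0]
132 [153 143  51] [153 143  51]
134 [148 130  48] [148 130  49]
136 [150 105  48] [150 105  48]
138 [97 62 33] [103  64  34]
140 [111  76  44] [157  94  50]
142 [174 121  70] [189 114  60]
144 [223 158  92] [170 112  63]
146 [225 161  93] [217 153  89]
148 [224 160  93] [216 151  89]
150 [225 160  94] [161 106  62]
152 [226 161  94] [123  75  43]
154 [225 161  94] [123  76  42]
156 [227 163  95] [182 111  59]
158 [211 151  93] [169 106  65]
160 [124 102  85] [107  91  81]
162 [100  91  85] [99 93 87]
164 [109  83  67] [105  99  94]
166 [162  99  54] [112 106 101]
168 [193 116  61] [113 108 102]
170 [166 103  58] [114 109 104]
172 [146 102  77] [107  99  93]
174 [88 62 51] [84 60 52]
176 [101  83  69] [100  82  69]
178 [121 109  69] [120 109  70]
180 [142 134  48] [140 132  48]
t 40.05 tcp [ 0.4727 -0.0982  0.1355] d [0.0573 0.1643 0.0057] turn 0.0002 F [-0.35  0.69 -0.08]
136 150/100/ 51 161/125/ 54 156/121/ 51 141/ 96/ 47 157/122/ 52 158/122/ 51 141/ 99/ 45 177/137/ 57 181/140/ 59 167/119/ 54
138 120/ 77/ 40
[... 1764 characters left out ...]
/104/ 98 110/104/ 99 110/105/100 112/106/100 112/105/100 110/104/ 98 153/ 68/ 54
168 153/108/ 99 114/108/104 113/106/102 114/108/102 113/106/101 112/107/101 115/110/103 115/108/103 115/109/104 142/ 63/ 49
170 118/ 91/ 81 111/105/101 113/107/102 113/109/103 113/108/102 113/110/103 116/111/104 117/112/105 116/111/105 135/ 63/ 47
172  92/ 72/ 63  84/ 77/ 73  92/ 83/ 81 116/109/103 114/108/103 111/106/101 116/110/104 114/108/102 114/108/101 124/ 61/ 44
174  84/ 68/ 60  69/ 48/ 41  77/ 50/ 41  87/ 67/ 60  88/ 68/ 62  87/ 67/ 59  84/ 71/ 63  90/ 70/ 62  87/ 74/ 67 114/ 66/ 53
176  95/ 81/ 73  84/ 69/ 58  95/ 75/ 64  85/ 65/ 52  95/ 77/ 66  90/ 69/ 57  91/ 73/ 62  97/ 77/ 65  79/ 64/ 51 120/ 99/ 85
```

The deck is upright and empty (grey interior) and logs are in the bunk at rows 140–145 and 150–159. Before handing in I'll check the log count, the car position and that the surroundings have not changed.

```bash
python3 - <<'E'
from h import *
a=cv2.imread("pics/raw5.png").astype(float); b=cv2.imread("pics/raw12.png").astype(float)
# car along-track shift: phase correlate right-end window (bulkhead)
for (r0,r1,c0,c1) in [(45,56,112,133),(45,57,62,80)]:
    A=a[r0:r1,c0:c1,2]-a[r0:r1,c0:c1,1];B=b[r0:r1,c0:c1,2]-b[r0:r1,c0:c1,1]
    print("diff",np.abs(a-b)[r0:r1,c0:c1].mean((0,2)).round(0))
for v,z in[(142,.0095),(153,.0095),(157.3,.0095),(157.3,.015)]: print(v,((world(320,v,z)-[.47698,0,0])[0]).round(4))
print("rows",[ "%d:%d/%d"%(120+r,*b[r,80:112,[2,1]].mean(1) if 0 else (b[r,80:112,2].mean(),b[r,80:112,1].mean())) for r in range(18,42)])
t0=cv2.imread("pics/top0.png").astype(int); f=bot.grab_frame("top")[:,:,::-1].astype(int)
for n,(u0,u1,v0,v1) in dict(pickup=(318,342,200,228),sedan=(192,222,132,150),jar=(155,177,160,182),pine=(128,172,128,150),glue=(376,400,242,264),shed=(272,290,140,162)).items(): 
    D=np.abs(t0-f)[v0:v1,u0:u1].max(2); print(n,np.median(D),(D>30).sum())
E
```

```text
File "<stdin>", line 8
    print("rows",[ "%d:%d/%d"%(120+r,*b[r,80:112,[2,1]].mean(1) if 0 else (b[r,80:112,2].mean(),b[r,80:112,1].mean())) for r in range(18,42)])
                                                                ^^
SyntaxError: invalid syntax
```

```bash
python3 - <<'E'
from h import *
a=cv2.imread("pics/raw5.png").astype(float); b=cv2.imread("pics/raw12.png").astype(float)
for (r0,r1,c0,c1) in [(45,51,118,131),(45,51,64,76)]: print("diff",np.abs(a-b)[r0:r1,c0:c1].mean((0,2)).round(0))
for v,z in[(142,.0095),(153,.0095),(157.3,.0095),(157.3,.015)]: print(v,((world(320,v,z)-[.47698,0,0])[0]).round(4))
print([(120+r,int(b[r,80:112,2].mean()),round(b[r,80:112,1].mean()/b[r,80:112,2].mean(),2)) for r in range(18,42)])
t0=cv2.imread("pics/top0.png").astype(int); f=bot.grab_frame("top")[:,:,::-1].astype(int)
for n,(u0,u1,v0,v1) in dict(pickup=(318,342,200,228),sedan=(192,222,132,150),jar=(155,177,160,182),pine=(128,172,128,150),glue=(376,400,242,264),shed=(272,290,140,162)).items():
    D=np.abs(t0-f)[v0:v1,u0:u1].max(2); print(n,np.median(D),(D>30).sum())
E
```

```text
diff [13.  4.  2.  1.  1.  1.  1.  1.  0.  1.  1.  1.  1.]
diff [ 1.  1.  2.  1.  1.  1.  1.  1.  1.  1.  4. 10.]
142 0.0695
153 0.0429
157.3 0.0325
157.3 0.0314
[(138, 112, np.float64(0.62)), (139, 94, np.float64(0.62)), (140, 134, np.float64(0.61)), (141, 178, np.float64(0.6)), (142, 195, np.float64(0.6)), (143, 182, np.float64(0.61)), (144, 163, np.float64(0.63)), (145, 177, np.float64(0.68)), (146, 211, np.float64(0.7)), (147, 222, np.float64(0.71)), (148, 221, np.float64(0.71)), (149, 209, np.float64(0.69)), (150, 178, np.float64(0.68)), (151, 143, np.float64(0.64)), (152, 127, np.float64(0.6)), (153, 118, np.float64(0.61)), (154, 112, np.float64(0.62)), (155, 133, np.float64(0.62)), (156, 172, np.float64(0.61)), (157, 192, np.float64(0.61)), (158, 184, np.float64(0.61)), (159, 152, np.float64(0.65)), (160, 116, np.float64(0.78)), (161, 98, np.float64(0.91))]
pickup 7.0 0
sedan 84.5 343
jar 111.0 326
pine 42.5 578
glue 13.0 87
shed 6.0 125
```

```bash
python3 -c "
from cell import bot
print(bot.observe()['t'], bot.job_done())"
```

```text
the job is handed in; nothing more can be done
40.1 None
```

I handed the job in at 40.1 s: all three logs are in the bunk, the deck is upright and empty, and the car stands within about 2 mm of square to the bunk. The fingertips rode about 40 mm higher than reported, so the car was probably pushed by its deck end instead of the bulkhead. The pickup looks unmoved; the sedan, jar and pine were hidden by the arm in the last picture, and the check on the glue bottle and shed was not clear-cut, but I felt no contact with any of them.

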